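# Draw two pieces of ship's timber together with a ratchet cramp

### The job

Close the joint in the old oak: nudge the ratchet's direction lever over to its other side, then swing the ratchet handle back and forth so that the jaw slides the loose plank fully home against the fixed piece. Stop as soon as the handle goes stiff, so that the pad stays pressed snugly on the plank: the wood is soft and is crushed above 45 N of pad pressure. Work the cramp only by its lever and handle, gently, touch neither the jaw nor the timber, leave the other things on the table alone, and let go at the end.

Things in the scene. Friction and masses are not known exactly. Their poses are not given: they have to be found in the camera images.
- spindle (a point): Point on the vertical ratchet spindle axis, 70 mm above the table, middle of the toothed wheel (86 mm across, 16 teeth, 62 to 78 mm up) on a bench cramp (aluminium bed 160 x 460 x 20 mm, fixed). Its axes are the bed's: z up, y along the bed from the ratchet towards the timber (the way the jaw closes); the handle points along -x at handle angle 0.
- post (a point): Upright round grip post at the end of the handle, 20 mm thick, 59 to 125 mm above the table; point on its axis, 100 mm up, 185 mm from the spindle axis. The handle alone takes 1.2 N here, driving the wheel 4 N; every 10 N of pad pressure adds 1.35 N. Paused, the friction part fades to 1 or 2 N. The bar below is 26 mm wide, 51 to 59 mm up. x axis outward from the spindle, y the tightening way.
- handle (a joint): Swing of the handle about the spindle, rad, -0.55 to 0.55 (stops), growing counter-clockwise seen from above; stays where left. With the pawl over, larger angles turn the wheel and close the jaw (25 mm per rad), smaller ones click back over the teeth while the jaw stays. One tooth is 0.393 rad; a nose drops in about 0.13 rad past it, so the whole range gains two teeth (20 mm).
- pawl (a joint): Rocking direction pawl on the handle, rad: 0 = as found (the handle then opens the jaw), 0.64 = over (the handle then closes it). A spring snaps it to the nearer side of 0.32. It can read up to 0.25 off its end while a nose rides on a tooth, also just after flipping, until the handle is swung.
- lever_pin (a point): Upright pin, 10 mm thick, 70 to 119 mm above the table, on the free end of the pawl's lever (arm top 75 mm up); point on its axis, 106 mm up. The pivot is 82 mm from the spindle towards the post, the pin 45 mm beyond: 14 mm to the clockwise side of the handle's centre line as found, to the other when over. 2 to 3 N pushes it over, carrying the handle along up to 0.5 rad; never force it above 20 N.
- pad_face (a point): Middle of the front face of the pad on the jaw: a black spring-backed plate 60 mm wide and 26 mm high, its middle 35 mm above the table. Spring 12 N per mm (at most 8 mm).
- plank_center (a point): Centre of the loose plank, black-brown oak 90 wide x 130 long x 30 mm high, lying on the bed (underside 20 mm, top 50 mm above the table) between two low side rails; its y axis points along the bed to the fixed piece, and at that end it has a tongue 30 mm wide and 12 mm long. Mass about 0.45 kg.
- plank_shoulder (a point): On the loose plank: middle of the shoulder face beside the tongue, 65 mm from its centre along its y axis, half-way up.
- mate_face (a point): Middle of the face of the fixed piece of oak (90 mm wide, 70 mm long, 30 mm high, fixed to the bed), with a slot 38 mm wide and 15 mm deep for the tongue; 35 mm above the table. Its y axis points along the bed away from the plank. When home the plank's shoulder lies on this face.
- jaw: Steel jaw with rack under the wheel, which carries the pad; origin on the spindle axis at table height when the jaw is fully back. Not to be touched.
- pad: The pad as a body. Not to be touched.
- plank: The loose plank as a body, origin under its middle. Not to be touched.
- mate: The fixed piece of oak, origin under the middle of its face. Not to be touched.
- brush: Bystander: brush lying on the table between the robot and the cramp.
- flask: Bystander: white bottle, 60 mm thick, 150 mm high.
- jar: Bystander: small jar, 52 mm thick, 60 mm high.
- dish: Bystander: flat white dish, 84 mm across.
- offcut: Bystander: oak offcut, 130 x 35 mm, 26 mm high, lying near the cramp.
- spatula: Bystander: spatula lying on the table to the right.
- nail: Bystander: old iron nail, 70 mm long, lying on the bed near the wheel.

How it is judged:
On the way, in this order (a step that is already met when the one before it is completed fails the run):
1. the direction lever is flipped over (value of joint pawl above 0.36 rad), for 0.2 s.
2. the jaw has driven the plank home against the fixed piece (y of plank_shoulder in the frame of mate_face above -0.003 m), for 0.1 s.
At the end, for the whole second after the job is handed in: The plank's shoulder is within 3 mm of the fixed piece's face and square to it within 0.05 rad, at rest, the pad still presses on it with more than 6 N, the direction lever is on its flipped side, and the robot has let go (y of plank_shoulder in the frame of mate_face above -0.003 m and angle between the y axis of plank and the y axis of mate, either way round below 0.05 rad and contact force between pad and plank above 6 N and value of joint pawl above 0.36 rad and linear speed of plank below 0.01 m/s); the robot touches nothing.
It fails at once if the timber is crushed: more than 45 N between the pad and the plank (contact force between pad and plank above 45 N).
It fails at once if the direction lever is forced with more than 20 N (contact force between any of the fingers, the arm and pawl above 20 N).
It fails at once if the robot touches the timber or the jaw (contact force between any of the fingers, the arm and plank above 1 N or contact force between any of the fingers, the arm and jaw above 1 N or contact force between any of the fingers, the arm and mate above 1 N).
It fails at once if a bystander is moved by more than 25 mm (distance of any of brush, flask, jar, dish, offcut, spatula, nail from where it was at the start of the episode above 0.025 m).
It also fails if it takes over 61 s, if anything falls off the work surface, if the arm or the gripper's body presses on something with over 40 N, if the wrist force passes 120 N, or if a joint passes its speed limit or range.

### The arm

A 7-joint arm with a two-finger parallel gripper is mounted at the origin on the work surface. World frame = base frame: x ahead of the robot, y to its left, z up, the work surface at z = 0. Lengths are in m, angles in rad, forces in N, time in s.
With the tool pointing down it reaches from about 0.4 to 0.875 m from the base axis. Payload 19.3 kg.
Tool frame: the origin (TCP) lies at the very end of the fingers, on their centre line; the grasp point (between the pads) lies 19 mm behind it; z points along the fingers, y is the direction in which the jaws open and shut (so a half turn about z gives the same grasp; the last joint's range is limited). The gripper opens to 85 mm and grips with 20 to 120 N. Pads are 22 mm wide; open, the fingers measure 114 mm over their backs; the gripper's body (76 mm by 85 mm) begins 54 mm behind the grasp point. The pads swing forward as they close: fully open they stand 13 mm farther back than shut.
Start: joints at [1.061, 0.521, -0.036, 1.599, 0.021, 1.021, -0.113], TCP at [0.266, -0.566, 0.231] pointing down, gripper open.
Joint ranges: [-2.91, 2.91], [-0.3, 2.13], [-1.5, 1.42], [0.17, 2.43], [-1.26, 4.41], [0.16, 1.93], [-2.52, 2.52]. Speed limits (rad/s): [1.89, 1.89, 2.39, 2.39, 3.01, 3.01, 3.01].

### API

Orientations are given as [roll, pitch, yaw] about the fixed x, y, z axes, in that order (R = Rz(yaw) Ry(pitch) Rx(roll)).
In Python, from workcell import bot, viewer gives the robot as it stands.
- The arm moves only by the shell command python3 -m creep 'ROWS' [FORCE]. ROWS is JSON, a list of rows, each an object of numbers: "rx", "ry", "rz": the turn, a rotation vector about the tool's x, y, z in degrees; "tx", "ty", "tz": the shift along the tool's x, y, z in mm; "hand": the closure, from -1 (fully open) to 1 (shut), so that 0 is half open. In form: [{"rx": .., "ry": .., "rz": .., "tx": .., "ty": .., "tz": .., "hand": ..}, ...]. A call has 1 to 8 rows; each row is the pose to reach, as a shift and turn from the pose commanded when the call began, along the tool's axes at that moment; what a row does not reach only later rows make up. A row lasts 1/10 s, in which the tool goes at most 50 mm and 8.59 degrees, less where a joint would pass 70% of its speed; a pose out of reach is approached as far as the arm can. A call with a gripper value outside its range is refused whole. The fingers move at their own pace and stop on an object; FORCE is the grip in N (left out, the last holds). Time passes only in rows, so rows that repeat a pose let the fingers close. It gives the time, the measured TCP pose, the force and the opening at its end, in the units of the state.
- bot.observe(): the state, without advancing time (a new reading comes with each control period).
- viewer.grab_frame(name): name is "scene" or "top" or "wrist"; returns a dict with "pixels" (384x512x3 uint8, blue, green, red), "vertical_fov" (degrees; the focal length in pixels is half the picture's height over the tangent of half this angle, whatever the lens; pixels are square), "cx", "cy" (the principal point, pixels), "distortion" ([k1, k2, p1, p2, k3] as OpenCV has them; the pictures are not rectified), "rvec" (rotation vector, rad) and "tvec" (3), from world to camera coordinates, as OpenCV has them; the wrist camera has in their place "tool_from_camera" (4x4, takes a point from camera to tool coordinates, whose origin is the TCP and whose axes are the flange's). Camera axes: x right, y down, z forward; pixel columns grow to the right and rows downward; lengths in m; the calibration is good to about 2 mm. A picture is of the moment at which its call begins: read the wrist's pose just before it. There is no depth.
- bot.job_done(): hands the job in, once; it reports no verdict.
Trained networks look in a picture, given as the dict that the camera call returned (one of the last four; its "shot" number tells which), for a name from the list of things; names that differ only in an ending like _2 or _b are one class to them, and where a whole thing is asked for, a point or a joint stands for the part that bears it (a point fixed in the world has none). Each returns a list of dicts, best first, with "score" (0 to 1); they miss things now and then, are a little off and sometimes report something else, mostly with a low value. They report only what shows in the picture. A call takes as long as a camera call.
- viewer.outline_of(target, picture): "mask" (384x512 bool, what is visible of it) and "bbox" ([left, top, right, bottom] in pixels, round what is visible of it).
The state is a dict: "clock": time; "qpos": joint angles; "qd": joint speeds; "joint_efforts": joint torques, N m; "position": TCP position; "tool_rot": TCP orientation; "force": force on the tool from outside, world axes, zero at the start; "moment": the same for the moment, N m; "grip_width": finger opening in m.
Only numpy, scipy, OpenCV 4.12 (cv2) and the standard library are available. Lean on these libraries where they do the work, as an engineer would, in place of code of your own. Each camera call takes 0.05 s, during which the arm holds its last target.

## Working session

There is one attempt and no reset: what is moved stays moved. The work goes in short steps, Python scripts to look and compute and a shell command to move; the robot and the scene stay as the last step left them, time stands still between calls to the robot, and variables do not carry over. Pictures are saved under pics/ and viewed, and the job is handed in when it is done.

```bash
ls; mkdir -p pics
python3 - <<'E'
from workcell import bot, viewer
import cv2
print(bot.observe())
for n in ["scene","top","wrist"]:
    f=viewer.grab_frame(n); cv2.imwrite(f"pics/{n}0.png",f["pixels"])
    print({k:v for k,v in f.items() if k!="pixels"})
E
```

```text
pics
{'clock': 0.0, 'qpos': array([ 1.0608141 ,  0.52200575, -0.03633982,  1.60000485,  0.02122066,
        1.02109339, -0.11280535]), 'qd': array([ 1.54878048e-03, -2.31178889e-05, -1.64311689e-03, -5.65749151e-05,
       -8.91980213e-05,  5.81732866e-04,  7.53735670e-05]), 'joint_efforts': array([ 3.94699919e-04, -9.27101827e+01,  1.97934575e+00, -3.69922149e+01,
        1.76330935e-02,  8.52133351e-03,  4.06969298e-05]), 'position': array([ 0.26591403, -0.56523899,  0.23073187]), 'tool_rot': array([-3.14047072e+00,  9.16868522e-05,  4.39788467e-01]), 'force': array([ 0.27717267, -0.1070197 , -0.30555936]), 'moment': array([ 0.00449246, -0.02806979,  0.03696619]), 'grip_width': 0.08499608262813434}
{'vertical_fov': 55.019184490248875, 'cx': 254.19255546774252, 'cy': 192.0833758030365, 'distortion': array([-0.04157917,  0.        ,  0.        ,  0.        ,  0.        ]), 'rvec': array([ 0.76101381,  2.56260517, -1.1407506 ]), 'tvec': array([ 0.44613905, -0.12376588,  1.40036486]), 'shot': 1}
{'vertical_fov': 49.67721452293614, 'cx': 252.78052690717928, 'cy': 196.3689647782873, 'distortion': array([0.02034836, 0.        , 0.        , 0.        , 0.        ]), 'rvec': array([ 2.15460128, -2.1422117 ,  0.13980876]), 'tvec': array([0.01603819, 0.54088133, 1.20627774]), 'shot': 2}
{'vertical_fov': 69.45417060328049, 'cx': 255.09122313506325, 'cy': 194.6483858384258, 'distortion': array([-0.01513893,  0.        ,  0.        ,  0.        ,  0.        ]), 'tool_from_camera': array([[-2.79718143e-04, -9.65659159e-01, -2.59812066e-01,
         6.54486382e-02],
       [ 9.99999248e-01, -5.80328958e-04,  1.08032719e-03,
         9.09493345e-04],
       [-1.19400431e-03, -2.59811569e-01,  9.65658595e-01,
        -1.43722271e-01],
       [ 0.00000000e+00,  0.00000000e+00,  0.00000000e+00,
         1.00000000e+00]]), 'shot': 3}
```

View pics/scene0.png

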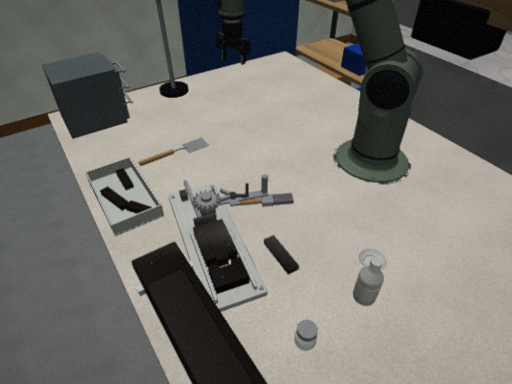

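View pics/top0.png

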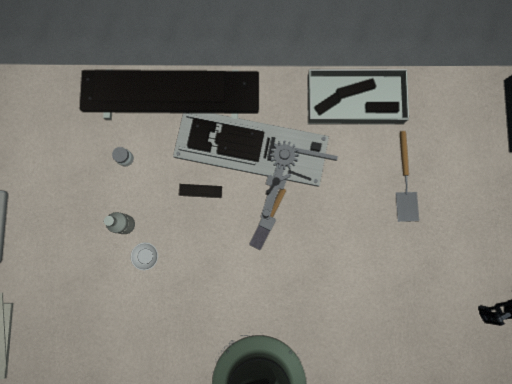

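View pics/wrist0.png

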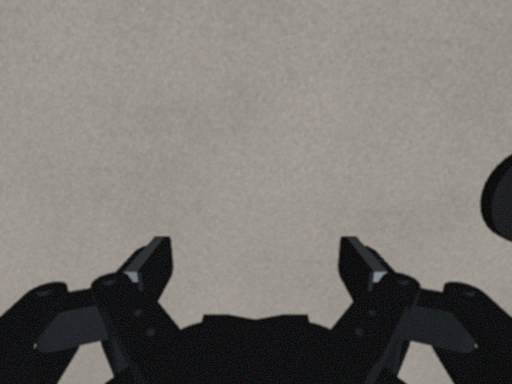

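```bash
cat > h.py <<'E'
import numpy as np, cv2
from scipy.spatial.transform import Rotation as Rn
from workcell import bot, viewer
def K(f):
    h=f["pixels"].shape[0]; F=h/2/np.tan(np.radians(f["vertical_fov"]/2))
    return np.array([[F,0,f["cx"]],[0,F,f["cy"]],[0,0,1.]])
def ext(f,st=None):
    if "rvec" in f:
        return cv2.Rodrigues(np.array(f["rvec"]))[0],np.array(f["tvec"])
    T=np.eye(4);T[:3,:3]=Rn.from_euler('xyz',st["tool_rot"]).as_matrix();T[:3,3]=st["position"]
    C=np.linalg.inv(T@f["tool_from_camera"]);return C[:3,:3],C[:3,3]
def proj(P,f,st=None):
    R,t=ext(f,st)
    return cv2.projectPoints(np.array(P,float).reshape(-1,1,3),cv2.Rodrigues(R)[0],t,K(f),f["distortion"])[0].reshape(-1,2)
def unproj(uv,z,f,st=None):
    R,t=ext(f,st); n=cv2.undistortPoints(np.array(uv,float).reshape(-1,1,2),K(f),f["distortion"]).reshape(-1,2)
    d=np.c_[n,np.ones(len(n))]@R; c=-R.T@t
    return c+d*((z-c[2])/d[:,2])[:,None]
def crop(f,x0,y0,x1,y1,s,name):
    cv2.imwrite(name,cv2.resize(f["pixels"][y0:y1,x0:x1],None,fx=s,fy=s,interpolation=cv2.INTER_CUBIC))
E
python3 - <<'E'
from h import *
for cam,c in [("top",(170,100,350,260,4)),("scene",(140,150,310,310,4))]:
    f=viewer.grab_frame(cam); crop(f,*c,f"pics/{cam}_z.png")
    for n in ["spindle","post","lever_pin","pad_face","plank","mate","handle","jaw","nail","brush","offcut"]:
        o=viewer.outline_of(n,f)
        for d in o[:2]:
            ys,xs=np.nonzero(d["mask"]); print(cam,n,round(d["score"],2),d["bbox"],xs.mean().round(1),ys.mean().round(1),len(xs))
print(bot.observe()["clock"])
E
```

```text
top spindle 0.96 [172.7, 111.2, 337.2, 218.4] 263.5 153.6 5639
top spindle 0.16 [190.2, 117.4, 216.8, 151.8] 200.8 134.3 679
top post 0.67 [260.0, 169.8, 288.8, 221.2] 272.6 190.4 560
top lever_pin 0.52 [265.4, 168.3, 287.7, 194.4] 276.7 178.8 102
top pad_face 0.57 [270.0, 139.4, 271.1, 150.9] 267.3 142.9 37
top pad_face 0.37 [130.0, 241.1, 158.4, 269.2] 143.9 255.8 588
top plank 0.76 [213.1, 123.5, 262.4, 162.8] 239.0 142.4 1404
top plank 0.74 [260.1, 138.1, 336.6, 158.2] 292.8 151.3 365
top mate 0.7 [192.5, 119.1, 219.3, 155.0] 200.7 134.6 700
top handle 0.73 [260.7, 163.5, 290.1, 216.6] 273.3 190.1 619
top handle 0.22 [390.1, 130.9, 419.1, 225.3] 406.0 190.3 871
top jaw 0.75 [262.0, 139.6, 337.8, 159.6] 296.0 151.6 369
top nail 0.63 [213.0, 125.0, 264.8, 162.2] 239.2 142.5 1369
top nail 0.41 [287.6, 170.7, 311.5, 181.2] 299.2 175.0 43
top brush 0.98 [249.6, 189.0, 285.3, 246.5] 265.4 224.4 531
top offcut 0.7 [181.8, 183.2, 221.2, 200.1] 199.9 190.6 502
scene spindle 0.65 [171.4, 170.9, 268.2, 311.7] 217.3 237.0 4976
scene post 0.87 [221.1, 172.8, 269.7, 205.6] 243.2 194.7 510
scen
[... 171 characters left out ...]
.4] 215.1 242.6 1346
scene plank 0.45 [198.1, 218.7, 216.7, 226.9] 205.8 221.0 84
scene mate 0.94 [208.0, 252.0, 249.6, 292.9] 228.6 274.9 986
scene mate 0.68 [220.5, 183.1, 247.0, 202.5] 234.1 194.2 188
scene handle 0.88 [220.6, 177.3, 268.0, 210.7] 245.2 194.2 544
scene jaw 0.77 [184.4, 179.5, 216.8, 227.7] 200.1 211.1 286
scene jaw 0.4 [194.7, 220.5, 236.0, 265.3] 215.0 242.8 1373
scene nail 0.64 [220.1, 182.7, 248.4, 205.3] 233.8 193.9 250
scene nail 0.51 [355.1, 258.5, 380.6, 308.6] 368.6 282.5 1074
scene brush 0.96 [240.9, 192.1, 294.5, 207.3] 271.5 200.2 409
scene brush 0.62 [293.3, 318.7, 319.6, 349.7] 305.6 334.9 600
scene offcut 0.7 [264.1, 235.4, 299.2, 272.1] 281.1 253.9 589
1.35
```

View pics/top_z.png

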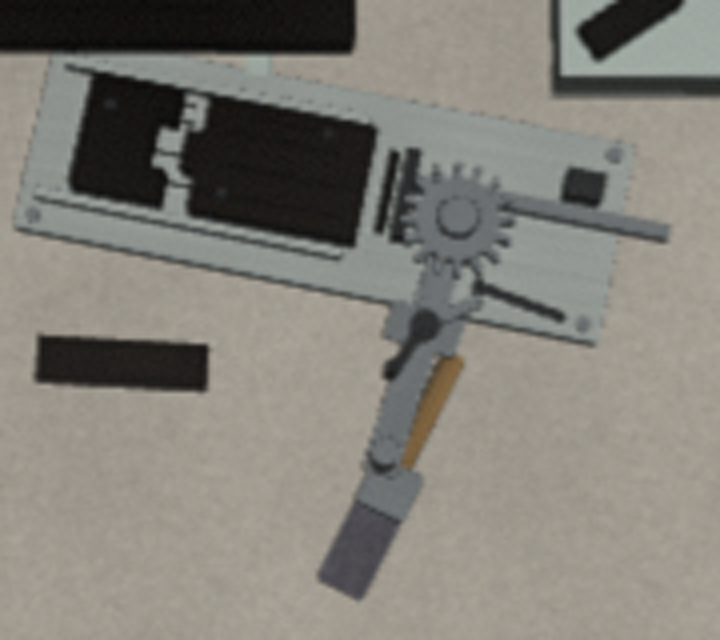

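View pics/scene_z.png

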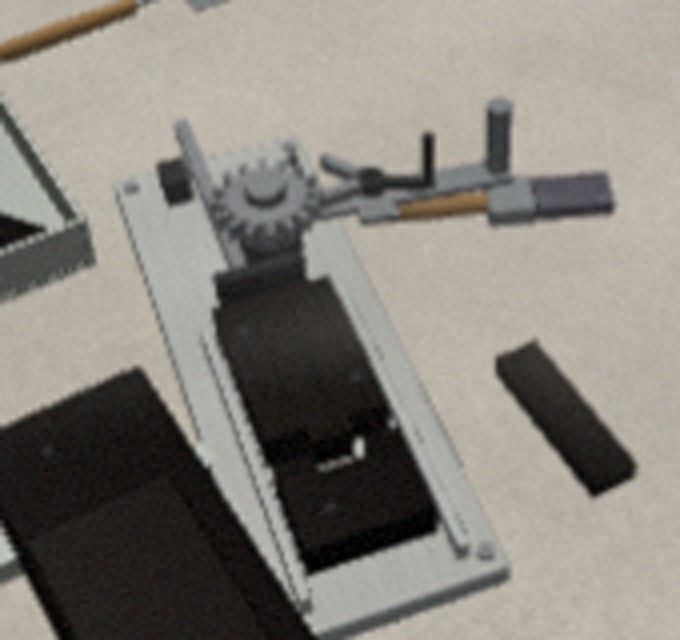

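Run:
```python
from h import *
f=viewer.grab_frame("top")
c=lambda u,v:(170+u/4,100+v/4)
for n,u,v,z in [("wheel",459,217,.078),("posttop",384,449,.125),("pintop",390,370,.119),("bedTL",50,53,.02),("bedTR",635,142,.02),("bedBR",596,345,.02),("bedBL",15,230,.02),("plankNR",356,246,.05),("plankFR",377,124,.05),("pad",385,190,.04),("plankshFar",204,93,.05),("plankshNear",188,213,.05),("matefar",180,90,.05),("matenear",165,206,.05)]:
    print(n,unproj([c(u,v)],z,f)[0].round(4))
```

```text
wheel [ 0.6604 -0.0742  0.078 ]
posttop [ 0.4846 -0.0182  0.125 ]
pintop [ 0.5407 -0.0225  0.119 ]
bedTL [0.8038 0.2403 0.02  ]
bedTR [ 0.7344 -0.2146  0.02  ]
bedBR [ 0.5752 -0.1821  0.02  ]
bedBL [0.6625 0.2632 0.02  ]
plankNR [0.6446 0.0011 0.05  ]
plankFR [ 0.7389 -0.0144  0.05  ]
pad [ 0.6903 -0.0208  0.04  ]
plankshFar [0.7626 0.117  0.05  ]
plankshNear [0.6693 0.1275 0.05  ]
matefar [0.7648 0.1352 0.05  ]
matenear [0.6746 0.1449 0.05  ]
```

```bash
python3 -m creep '[{"tx":40,"ty":-32,"tz":0,"rz":-8.5,"hand":1},{"tx":80,"ty":-64,"rz":-17,"hand":1},{"tx":120,"ty":-96,"rz":-25.5,"hand":1},{"tx":160,"ty":-128,"rz":-34,"hand":1},{"tx":200,"ty":-160,"rz":-42.5,"hand":1},{"tx":240,"ty":-192,"rz":-51,"hand":1},{"tx":280,"ty":-224,"rz":-59.5,"hand":1},{"tx":320,"ty":-256,"rz":-68,"hand":1}]' 20
python3 -c "
from h import *
print(bot.observe())"
```

```text
{'clock': 1.4, 'qpos': array([ 1.06078916,  0.52139658, -0.03628955,  1.59946038,  0.02121005,
        1.02112434, -0.11279138]), 'qd': array([ 0.0009037 , -0.00062265,  0.00133122, -0.0006505 ,  0.00081268,
       -0.00156193,  0.00109789]), 'joint_efforts': array([ 7.19076723e-06, -9.26841903e+01,  1.97919913e+00, -3.70249665e+01,
        1.82012556e-02,  1.91444371e-03, -4.42682460e-05]), 'position': array([ 0.26607646, -0.56554056,  0.23130725]), 'tool_rot': array([-3.14158996e+00,  1.31573852e-05,  4.39768335e-01]), 'force': array([-0.3103278 ,  0.68450188, -0.05345784]), 'moment': array([-0.02562307, -0.05718134,  0.0491322 ]), 'grip_width': 0.08540211552707676}schema error: expected keys rx, ry, rz, tx, ty, tz, hand
```

```bash
python3 -m creep '[{"rx":0,"ry":0,"rz":-8.5,"tx":40,"ty":-32,"tz":0,"hand":1},{"rx":0,"ry":0,"rz":-17,"tx":80,"ty":-64,"tz":0,"hand":1},{"rx":0,"ry":0,"rz":-25.5,"tx":120,"ty":-96,"tz":0,"hand":1},{"rx":0,"ry":0,"rz":-34,"tx":160,"ty":-128,"tz":0,"hand":1},{"rx":0,"ry":0,"rz":-42.5,"tx":200,"ty":-160,"tz":0,"hand":1},{"rx":0,"ry":0,"rz":-51,"tx":240,"ty":-192,"tz":0,"hand":1},{"rx":0,"ry":0,"rz":-59.5,"tx":280,"ty":-224,"tz":0,"hand":1},{"rx":0,"ry":0,"rz":-68,"tx":320,"ty":-256,"tz":0,"hand":1}]' 20
python3 -c "
from h import *
print(bot.observe()['qpos'])"
```

```text
clock: 2.2
position: [0.4429, -0.2047, 0.2316]
tool_rot: [3.141, 0.001, 1.632]
force: [1.2, -0.4, 0.7]
grip_width: -0.0004
[ 0.66014558  0.32865067 -0.43473369  1.93542657  0.17316564  0.91273521
  0.20120322]
```

```bash
python3 -m creep '[{"rx":0,"ry":0,"rz":-8.5,"tx":25,"ty":15,"tz":0,"hand":1},{"rx":0,"ry":0,"rz":-17,"tx":50,"ty":30,"tz":0,"hand":1},{"rx":0,"ry":0,"rz":-25.5,"tx":75,"ty":45,"tz":0,"hand":1},{"rx":0,"ry":0,"rz":-34,"tx":100,"ty":60,"tz":5,"hand":1},{"rx":0,"ry":0,"rz":-42.5,"tx":125,"ty":75,"tz":10,"hand":1},{"rx":0,"ry":0,"rz":-51,"tx":150,"ty":90,"tz":20,"hand":1},{"rx":0,"ry":0,"rz":-59.5,"tx":175,"ty":105,"tz":25,"hand":1},{"rx":0,"ry":0,"rz":-68,"tx":202,"ty":116,"tz":30,"hand":1}]'
python3 - <<'E'
from h import *
s=bot.observe()
print(s['qpos'],s['position'],s['tool_rot'])
f=viewer.grab_frame("wrist");cv2.imwrite("pics/w1.png",f["pixels"])
f=viewer.grab_frame("top");crop(f,170,100,350,260,4,"pics/t1.png")
E
```

```text
clock: 3.0
position: [0.5476, 0.0025, 0.201]
tool_rot: [3.142, 0.0, 2.819]
force: [-0.2, -0.4, -0.7]
grip_width: 0.0004
[ 0.40657771  0.51787472 -0.71734871  1.81121798  0.40704729  0.96508235
  0.76540713] [0.54757168 0.00252241 0.20102594] [3.14151655e+00 1.93268169e-04 2.81885548e+00]
```

View pics/w1.png

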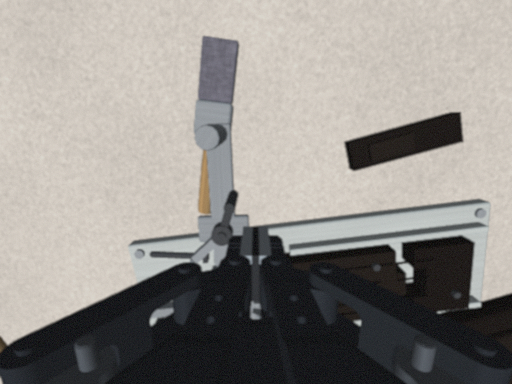

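Run:
```python
from h import *
s=bot.observe();f=viewer.grab_frame("wrist")
print(s["position"],s["tool_rot"])
print(unproj([(208,136)],.125,f,s),unproj([(235,195)],.119,f,s))
print(proj([[.66,-.0742,.078],[.4846,-.0182,.125],[.5407,-.0225,.119],[.5407,-.0225,.075]],f,s))
```

```text
[0.54741439 0.00556613 0.20081776] [ 3.13936613e+00 -8.84298733e-04  2.82268580e+00]
[[ 0.48527393 -0.0132857   0.125     ]] [[ 0.53807272 -0.01002071  0.119     ]]
[[219.55448564 303.09861881]
 [201.78754199 137.18926996]
 [222.16444001 202.29105319]
 [227.16887826 189.78951509]]
```

View pics/t1.png

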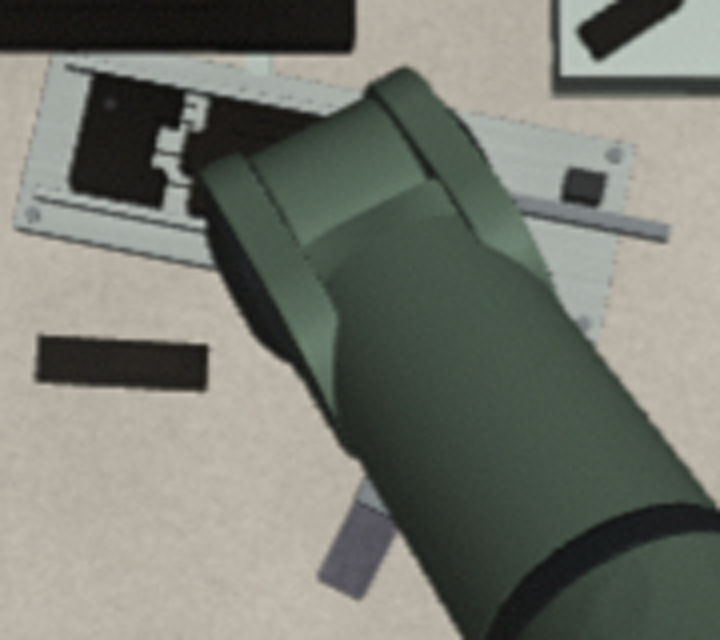

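Run:
```python
from h import *
s=bot.observe();f=viewer.grab_frame("wrist")
print(s["position"],s["tool_rot"])
crop(f,160,110,280,260,5,"pics/w2.png")
P=[[.66,-.0742,.078],[.4846,-.0182,.125],[.5432,-.0224,.119]]
print(proj(P,f,s))
```

```text
[0.54696421 0.00336178 0.20092156] [ 3.14068652e+00 -9.01126074e-04  2.81610859e+00]
[[222.48986574 302.9993812 ]
 [204.37405858 137.1683041 ]
 [226.07622061 204.76791918]]
```

View pics/w2.png

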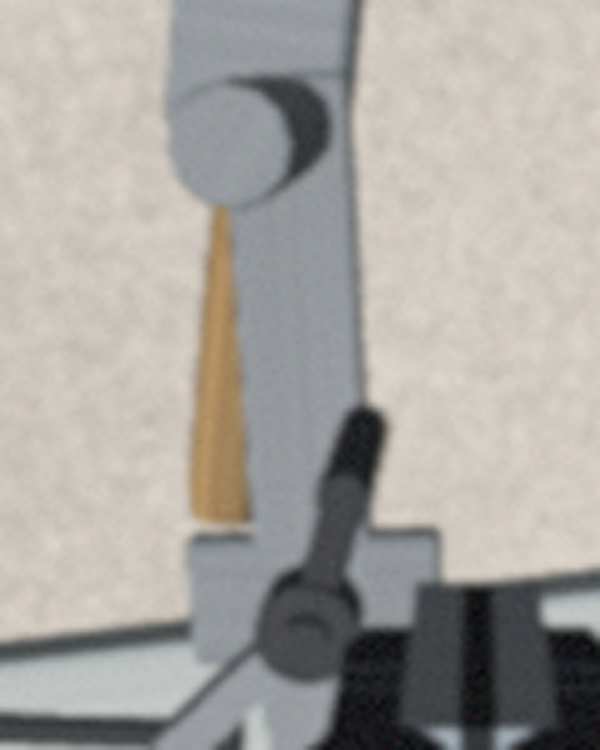

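```bash
python3 -m creep '[{"rx":0,"ry":0,"rz":0,"tx":-4,"ty":6,"tz":40,"hand":1},{"rx":0,"ry":0,"rz":0,"tx":-4,"ty":6,"tz":80,"hand":1},{"rx":0,"ry":0,"rz":0,"tx":-4,"ty":6,"tz":103,"hand":1},{"rx":0,"ry":0,"rz":0,"tx":-4,"ty":6,"tz":103,"hand":1},{"rx":0,"ry":0,"rz":0,"tx":-4,"ty":6,"tz":103,"hand":1}]'
python3 - <<'E'
from h import *
s=bot.observe();f=viewer.grab_frame("wrist")
print(s["position"],s["tool_rot"],s["force"])
cv2.imwrite("pics/w3.png",f["pixels"])
E
```

```text
clock: 3.7
position: [0.5528, 0.0055, 0.0992]
tool_rot: [-3.141, 0.0, 2.812]
force: [0.8, -0.6, 1.0]
grip_width: -0.0
[0.55282513 0.00546397 0.09915201] [-3.14144562e+00  3.72422571e-04  2.81168204e+00] [ 0.8473095  -0.59792578  1.03723496]
```

View pics/w3.png

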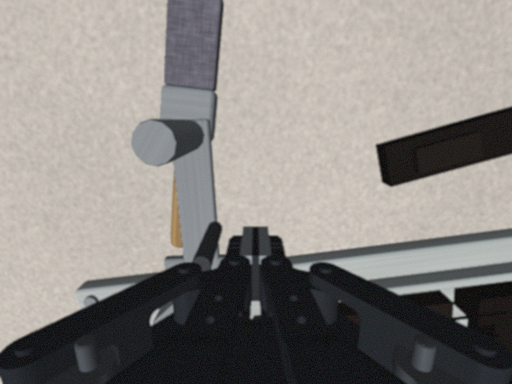

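```bash
python3 -m creep '[{"rx":0,"ry":0,"rz":0,"tx":0,"ty":-6,"tz":0,"hand":1},{"rx":0,"ry":0,"rz":0,"tx":0,"ty":-10,"tz":0,"hand":1},{"rx":0,"ry":0,"rz":-1,"tx":0,"ty":-14,"tz":0,"hand":1},{"rx":0,"ry":0,"rz":-2,"tx":0,"ty":-18,"tz":0,"hand":1},{"rx":0,"ry":0,"rz":-3,"tx":0,"ty":-22,"tz":0,"hand":1},{"rx":0,"ry":0,"rz":-4,"tx":0,"ty":-26,"tz":0,"hand":1}]'
python3 - <<'E'
from h import *
s=bot.observe();f=viewer.grab_frame("wrist")
print(s["position"],s["tool_rot"],s["force"])
cv2.imwrite("pics/w4.png",f["pixels"])
E
```

```text
clock: 4.35
position: [0.5441, -0.019, 0.0983]
tool_rot: [-3.141, -0.0, 2.885]
force: [-0.1, -0.1, -0.2]
grip_width: -0.0003
[ 0.54408304 -0.0190283   0.09829435] [-3.14143974e+00 -6.38242889e-05  2.88459469e+00] [-0.09472867 -0.07831312 -0.18957826]
```

View pics/w4.png

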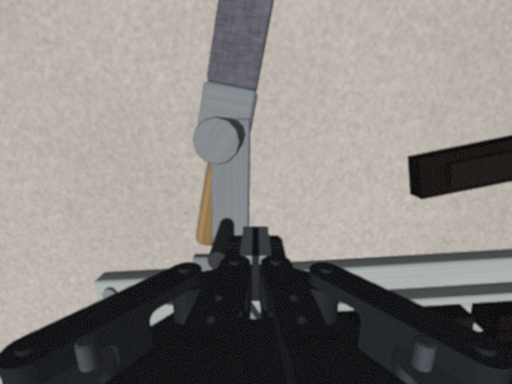

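```bash
python3 -m creep '[{"rx":0,"ry":0,"rz":-1,"tx":0,"ty":-4,"tz":0,"hand":1},{"rx":0,"ry":0,"rz":-2,"tx":0,"ty":-8,"tz":0,"hand":1},{"rx":0,"ry":0,"rz":-4,"tx":0,"ty":-12,"tz":0,"hand":1},{"rx":0,"ry":0,"rz":-6,"tx":-1,"ty":-16,"tz":0,"hand":1},{"rx":0,"ry":0,"rz":-7,"tx":-1,"ty":-20,"tz":0,"hand":1}]'
python3 - <<'E'
from h import *
s=bot.observe();f=viewer.grab_frame("wrist")
print(s["position"],s["tool_rot"],s["force"])
cv2.imwrite("pics/w5.png",f["pixels"])
E
```

```text
clock: 4.9
position: [0.5401, -0.0383, 0.0983]
tool_rot: [3.141, 0.0, 3.007]
force: [0.9, 1.4, -0.1]
grip_width: 0.0001
[ 0.54006215 -0.03829389  0.0982749 ] [3.14132726e+00 2.39767846e-06 3.00731041e+00] [ 0.93590262  1.37372836 -0.12913966]
```

View pics/w5.png

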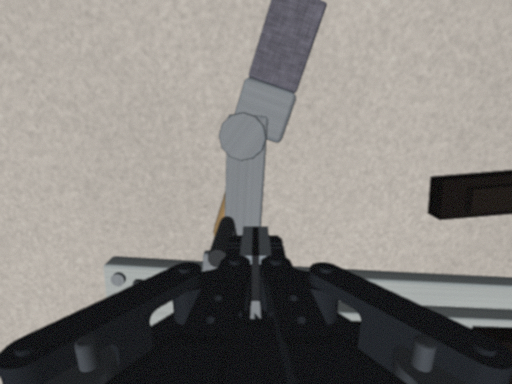

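```bash
python3 -m creep '[{"rx":0,"ry":0,"rz":-3,"tx":1,"ty":-6,"tz":0,"hand":1},{"rx":0,"ry":0,"rz":-6,"tx":1,"ty":-12,"tz":0,"hand":1},{"rx":0,"ry":0,"rz":-9,"tx":1,"ty":-18,"tz":0,"hand":1},{"rx":0,"ry":0,"rz":-11,"tx":1,"ty":-25,"tz":0,"hand":1}]'
python3 -c "
from h import *
print(bot.observe()['force'])"
python3 -m creep '[{"rx":0,"ry":0,"rz":-3,"tx":-2,"ty":-6,"tz":0,"hand":1},{"rx":0,"ry":0,"rz":-6,"tx":-3,"ty":-12,"tz":0,"hand":1}]'
python3 - <<'E'
from h import *
s=bot.observe();f=viewer.grab_frame("wrist")
print(s["position"],s["tool_rot"],s["force"])
cv2.imwrite("pics/w6.png",f["pixels"])
E
```

```text
clock: 5.35
position: [0.5358, -0.0627, 0.0984]
tool_rot: [3.141, 0.0, -3.084]
force: [0.7, 1.5, 0.3]
grip_width: 0.0003
[0.6768874  1.49151108 0.28998263]
clock: 5.55
position: [0.5389, -0.0743, 0.0982]
tool_rot: [3.141, -0.001, -2.979]
force: [-4.0, 5.8, 0.9]
grip_width: -0.0001
[ 0.53889408 -0.07428794  0.09820529] [ 3.14080011e+00 -8.54367747e-04 -2.97914216e+00] [-4.00398918  5.75270938  0.88210361]
```

View pics/w6.png

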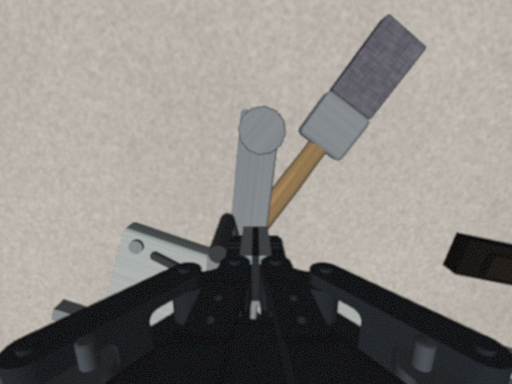

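```bash
python3 -m creep '[{"rx":0,"ry":0,"rz":0,"tx":0,"ty":8,"tz":0,"hand":1},{"rx":0,"ry":0,"rz":0,"tx":0,"ty":16,"tz":-10,"hand":1},{"rx":0,"ry":0,"rz":0,"tx":0,"ty":16,"tz":-50,"hand":-0.3},{"rx":0,"ry":0,"rz":0,"tx":30,"ty":10,"tz":-90,"hand":-0.3},{"rx":0,"ry":0,"rz":0,"tx":50,"ty":0,"tz":-110,"hand":-0.3},{"rx":0,"ry":0,"rz":0,"tx":50,"ty":0,"tz":-110,"hand":-0.3},{"rx":0,"ry":0,"rz":0,"tx":50,"ty":0,"tz":-110,"hand":-0.3}]'
python3 - <<'E'
from h import *
s=bot.observe();f=viewer.grab_frame("wrist")
print(s["position"],s["tool_rot"],s["force"],s["qpos"])
cv2.imwrite("pics/w7.png",f["pixels"])
f=viewer.grab_frame("scene");crop(f,140,150,310,310,4,"pics/s7.png")
E
```

```text
clock: 6.3
position: [0.4902, -0.0822, 0.2091]
tool_rot: [-3.14, 0.001, -2.982]
force: [-0.7, -0.0, 0.8]
grip_width: 0.0559
[ 0.4902439  -0.08223895  0.20911757] [-3.14033840e+00  1.38616450e-03 -2.98201947e+00] [-0.72002549 -0.0047854   0.81872462] [ 0.71923887  0.46969196 -0.88759412  1.92386633  0.44589264  0.9553591
  1.3499533 ]
```

View pics/w7.png

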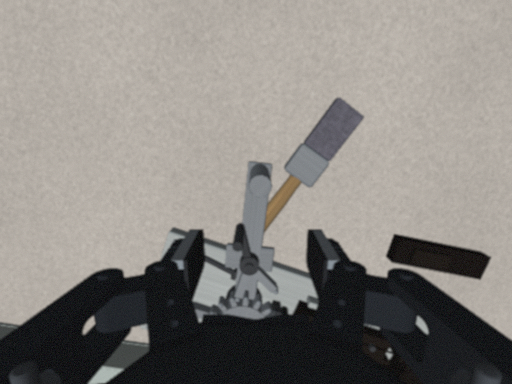

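View pics/s7.png

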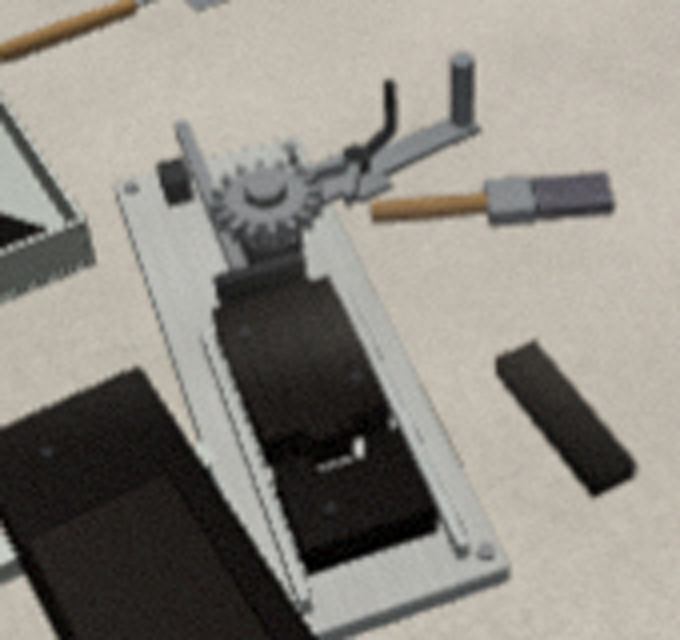

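```bash
cat > post.py <<'E'
from h import *
import sys
SP=np.array([.660,-.0742]); BED=-.18
def rep(P):
    d=np.array(P[:2])-SP; a=np.arctan2(d[1],d[0])%(2*np.pi)
    return np.hypot(*d).round(4), round(a,3), "handle",round(a-(np.pi+BED),3)
E
python3 - <<'E'
from post import *
s=bot.observe();f=viewer.grab_frame("wrist")
crop(f,190,140,330,340,3,"pics/w8.png")
for i in range(1):
  P=unproj([(260.5,183)],.125,f,s)[0]; print(s["position"],s["tool_rot"],P,rep(P))
  Q=unproj([(239,236)],.119,f,s)[0]; print(Q,rep(Q))
  psi=s["tool_rot"][2]; d=P[:2]-s["position"][:2]
  print("post in tool",d@[np.cos(psi),np.sin(psi)],d@[np.sin(psi),-np.cos(psi)])
E
```

```text
[ 0.49026608 -0.08169469  0.20804038] [ 3.14124997e+00 -5.28122385e-05 -2.98054592e+00] [ 0.47538923 -0.08069542  0.125     ] (np.float64(0.1847), np.float64(3.177), 'handle', np.float64(0.215))
[ 0.52831489 -0.09148715  0.119     ] (np.float64(0.1328), np.float64(3.272), 'handle', np.float64(0.311))
post in tool 0.014524102696676503 0.0033718705638318023
```

View pics/w8.png

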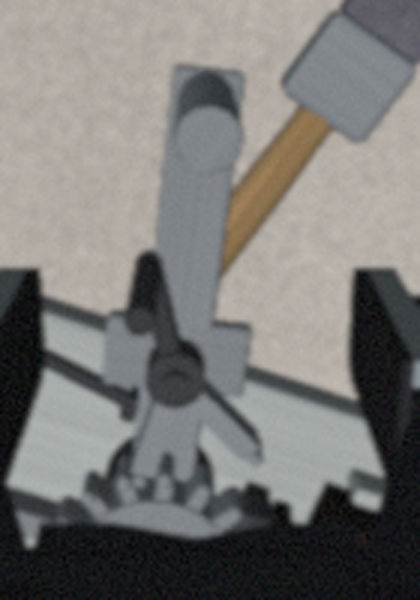

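```bash
python3 -m creep '[{"rx":0,"ry":0,"rz":4,"tx":14,"ty":3,"tz":20,"hand":-0.3},{"rx":0,"ry":0,"rz":7,"tx":14,"ty":3,"tz":60,"hand":-0.3},{"rx":0,"ry":0,"rz":7,"tx":14,"ty":3,"tz":100,"hand":-0.3},{"rx":0,"ry":0,"rz":7,"tx":14,"ty":3,"tz":130,"hand":-0.3},{"rx":0,"ry":0,"rz":7,"tx":14,"ty":3,"tz":130,"hand":-0.3}]'
python3 - <<'E'
from post import *
s=bot.observe();f=viewer.grab_frame("wrist")
print(s["position"],s["tool_rot"],s["force"],rep(s["position"]))
cv2.imwrite("pics/w9.png",f["pixels"])
E
```

```text
clock: 6.95
position: [0.4738, -0.0805, 0.0749]
tool_rot: [3.139, -0.006, -3.101]
force: [0.5, 0.3, 0.9]
grip_width: 0.0558
[ 0.47382514 -0.08046984  0.0749205 ] [ 3.13943973 -0.0059574  -3.10148679] [0.48358555 0.30104539 0.90435657] (np.float64(0.1863), np.float64(3.175), 'handle', np.float64(0.214))
```

View pics/w9.png

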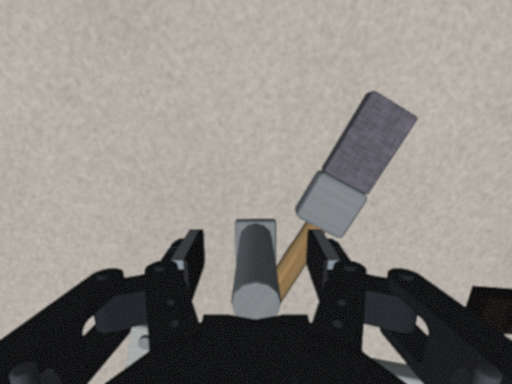

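```bash
cat >> post.py <<'E'
def arc(handles,r=.185,pos=None):
    s=bot.observe(); p=s["position"] if pos is None else pos; psi=s["tool_rot"][2]
    print("now",np.round(s["position"],4),"psi",round(psi%(2*np.pi),3),rep(p),"F",s["force"].round(1),"w",round(s["grip_width"],4),"t",s["clock"])
    for h in handles:
        a=h+np.pi+BED; T=SP+r*np.array([np.cos(a),np.sin(a)]); d=T-p[:2]
        tz=p[2]-.078
        rz=-np.degrees((a-psi+np.pi)%(2*np.pi)-np.pi)
        print(h,"tx %.0f ty %.0f tz %.0f rz %.1f"%(1e3*d@[np.cos(psi),np.sin(psi)],1e3*d@[np.sin(psi),-np.cos(psi)],1e3*tz,rz))
E
python3 -m creep '[{"rx":0,"ry":0,"rz":0,"tx":0,"ty":0,"tz":-3,"hand":0.4},{"rx":0,"ry":0,"rz":0,"tx":0,"ty":0,"tz":-3,"hand":0.4},{"rx":0,"ry":0,"rz":0,"tx":0,"ty":0,"tz":-3,"hand":0.4}]'
python3 -c "
from post import *
arc([.25,.29,.33,.37,.41,.45,.48,.5])"
```

```text
clock: 7.3
position: [0.4764, -0.0821, 0.0825]
tool_rot: [-3.141, 0.002, -3.104]
force: [-0.1, -0.1, 0.3]
grip_width: 0.0254
now [ 0.4764 -0.0821  0.0825] psi 3.179 (np.float64(0.1838), np.float64(3.185), 'handle', np.float64(0.223)) F [-0.1 -0.1  0.3] w 0.0254 t 7.3
0.25 tx 1 ty -5 tz 5 rz -1.8
0.29 tx 1 ty -12 tz 5 rz -4.1
0.33 tx 0 ty -20 tz 5 rz -6.4
0.37 tx -1 ty -27 tz 5 rz -8.7
0.41 tx -2 ty -34 tz 5 rz -11.0
0.45 tx -4 ty -42 tz 5 rz -13.3
0.48 tx -5 ty -47 tz 5 rz -15.0
0.5 tx -6 ty -51 tz 5 rz -16.2
```

```bash
python3 -m creep '[{"rx":0,"ry":0,"rz":-2,"tx":1,"ty":-5,"tz":3,"hand":0.4},{"rx":0,"ry":0,"rz":-4,"tx":1,"ty":-12,"tz":3,"hand":0.4},{"rx":0,"ry":0,"rz":-6,"tx":0,"ty":-20,"tz":3,"hand":0.4},{"rx":0,"ry":0,"rz":-8,"tx":-1,"ty":-27,"tz":3,"hand":0.4}]'
python3 -m creep '[{"rx":0,"ry":0,"rz":-2,"tx":-2,"ty":-7,"tz":0,"hand":0.4},{"rx":0,"ry":0,"rz":-4,"tx":-3,"ty":-14,"tz":0,"hand":0.4},{"rx":0,"ry":0,"rz":-5,"tx":-4,"ty":-19,"tz":0,"hand":0.4}]'
python3 -c "
from post import *
arc([.5,.4,.2,0,-.2,-.3,-.4,-.5,-.53])"
```

```text
clock: 7.7
position: [0.4781, -0.1088, 0.0791]
tool_rot: [-3.142, 0.001, -2.962]
force: [0.4, 3.2, 0.4]
grip_width: 0.0255
clock: 8.0
position: [0.4849, -0.1271, 0.0788]
tool_rot: [-3.142, -0.0, -2.876]
force: [-3.2, 4.1, 0.9]
grip_width: 0.0255
now [ 0.4849 -0.1271  0.0788] psi 3.408 (np.float64(0.1829), np.float64(3.435), 'handle', np.float64(0.473)) F [-3.2  4.1  0.9] w 0.0255 t 8.0
0.5 tx 2 ty -5 tz 1 rz -3.1
0.4 tx 2 ty 14 tz 1 rz 2.6
0.2 tx -3 ty 50 tz 1 rz 14.1
0 tx -16 ty 85 tz 1 rz 25.6
-0.2 tx -35 ty 116 tz 1 rz 37.0
-0.3 tx -47 ty 131 tz 1 rz 42.7
-0.4 tx -60 ty 143 tz 1 rz 48.5
-0.5 tx -75 ty 155 tz 1 rz 54.2
-0.53 tx -79 ty 158 tz 1 rz 55.9
```

```bash
python3 -m creep '[{"rx":0,"ry":0,"rz":-2,"tx":1,"ty":-5,"tz":0,"hand":0.4},{"rx":0,"ry":0,"rz":-3,"tx":0,"ty":-9,"tz":0,"hand":0.4}]'
python3 -c "
from post import *
arc([.4,.2,.1,0,-.1,-.2,-.3,-.4,-.5,-.53])"
```

```text
clock: 8.2
position: [0.4875, -0.1356, 0.0787]
tool_rot: [-3.142, 0.0, -2.823]
force: [-3.9, 3.0, 1.6]
grip_width: 0.0255
now [ 0.4875 -0.1356  0.0787] psi 3.46 (np.float64(0.1831), np.float64(3.484), 'handle', np.float64(0.522)) F [-3.9  3.   1.6] w 0.0255 t 8.2
0.4 tx 1 ty 23 tz 1 rz 5.6
0.2 tx -6 ty 59 tz 1 rz 17.1
0.1 tx -13 ty 76 tz 1 rz 22.8
0 tx -21 ty 93 tz 1 rz 28.6
-0.1 tx -30 ty 109 tz 1 rz 34.3
-0.2 tx -41 ty 123 tz 1 rz 40.0
-0.3 tx -54 ty 137 tz 1 rz 45.7
-0.4 tx -68 ty 149 tz 1 rz 51.5
-0.5 tx -83 ty 160 tz 1 rz 57.2
-0.53 tx -88 ty 163 tz 1 rz 58.9
```

```bash
python3 -m creep '[{"rx":0,"ry":0,"rz":6,"tx":1,"ty":23,"tz":0,"hand":0.4},{"rx":0,"ry":0,"rz":12,"tx":-2,"ty":41,"tz":0,"hand":0.4},{"rx":0,"ry":0,"rz":17,"tx":-6,"ty":59,"tz":0,"hand":0.4},{"rx":0,"ry":0,"rz":23,"tx":-13,"ty":76,"tz":0,"hand":0.4},{"rx":0,"ry":0,"rz":29,"tx":-21,"ty":93,"tz":0,"hand":0.4},{"rx":0,"ry":0,"rz":34,"tx":-30,"ty":109,"tz":0,"hand":0.4},{"rx":0,"ry":0,"rz":40,"tx":-41,"ty":123,"tz":0,"hand":0.4}]'
python3 -c "
from post import *
arc([-.2,-.25,-.3,-.35,-.4,-.45,-.5,-.53])"
```

```text
clock: 8.9
position: [0.4881, -0.0054, 0.0786]
tool_rot: [-3.141, 0.0, 2.757]
force: [-1.6, -1.6, -0.4]
grip_width: 0.0255
now [ 0.4881 -0.0054  0.0786] psi 2.757 (np.float64(0.1852), np.float64(2.761), 'handle', np.float64(-0.201)) F [-1.6 -1.6 -0.4] w 0.0255 t 8.9
-0.2 tx -0 ty -0 tz 1 rz -0.3
-0.25 tx -0 ty 9 tz 1 rz 2.6
-0.3 tx -1 ty 18 tz 1 rz 5.5
-0.35 tx -2 ty 28 tz 1 rz 8.3
-0.4 tx -4 ty 37 tz 1 rz 11.2
-0.45 tx -6 ty 46 tz 1 rz 14.0
-0.5 tx -8 ty 55 tz 1 rz 16.9
-0.53 tx -10 ty 60 tz 1 rz 18.6
```

```bash
python3 -m creep '[{"rx":0,"ry":0,"rz":3,"tx":0,"ty":10,"tz":0,"hand":0.4},{"rx":0,"ry":0,"rz":7,"tx":-2,"ty":25,"tz":0,"hand":0.4},{"rx":0,"ry":0,"rz":11,"tx":-4,"ty":37,"tz":0,"hand":0.4},{"rx":0,"ry":0,"rz":14,"tx":-6,"ty":46,"tz":0,"hand":0.4},{"rx":0,"ry":0,"rz":17,"tx":-8,"ty":55,"tz":0,"hand":0.4},{"rx":0,"ry":0,"rz":19,"tx":-10,"ty":60,"tz":0,"hand":0.4}]'
python3 -c "
from post import *
arc([-.55])
f=viewer.grab_frame('scene');crop(f,140,150,310,310,4,'pics/s10.png')
f=viewer.grab_frame('top');crop(f,170,100,350,260,4,'pics/t10.png')
"
```

```text
clock: 9.5
position: [0.52, 0.0466, 0.0786]
tool_rot: [3.141, 0.0, 2.427]
force: [-2.2, -0.3, 0.2]
grip_width: 0.0255
now [0.52   0.0466 0.0786] psi 2.427 (np.float64(0.1849), np.float64(2.43), 'handle', np.float64(-0.532)) F [-2.2 -0.3  0.2] w 0.0255 t 9.5
-0.55 tx 0 ty 3 tz 1 rz 0.9
```

View pics/s10.png

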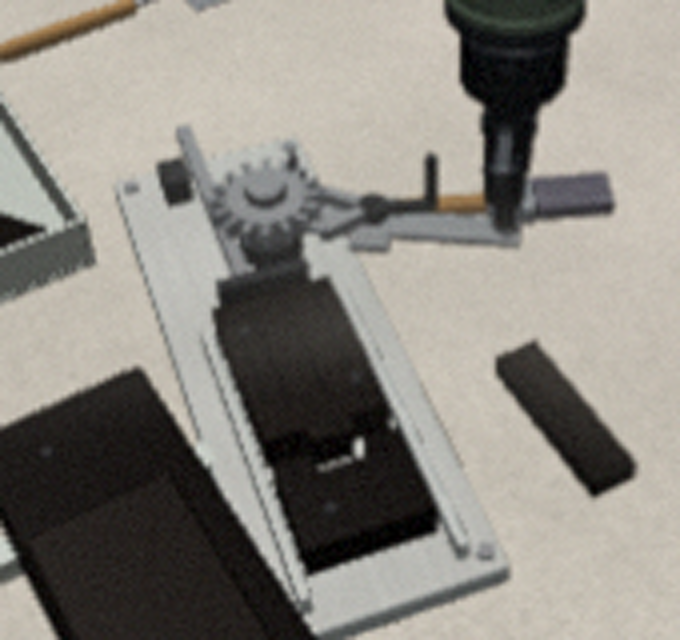

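View pics/t10.png

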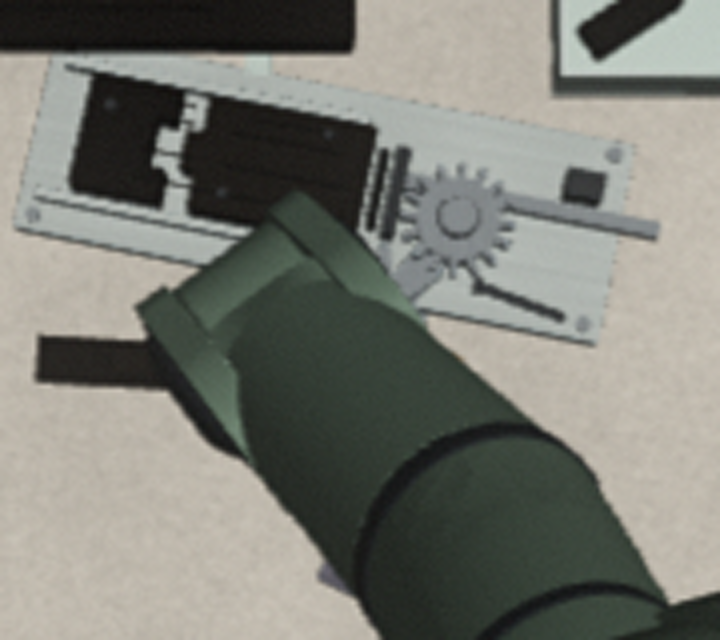

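```bash
python3 -c "
from post import *
arc([-.45,-.37,-.29,-.21,-.13,-.05,.03,.1])"
```

```text
now [0.5201 0.0467 0.0786] psi 2.429 (np.float64(0.1849), np.float64(2.429), 'handle', np.float64(-0.533)) F [-0.3 -1.   0.7] w 0.0256 t 9.6
-0.45 tx -1 ty -15 tz 1 rz -4.7
-0.37 tx -2 ty -30 tz 1 rz -9.3
-0.29 tx -5 ty -44 tz 1 rz -13.9
-0.21 tx -9 ty -59 tz 1 rz -18.5
-0.13 tx -15 ty -73 tz 1 rz -23.1
-0.05 tx -21 ty -86 tz 1 rz -27.6
0.03 tx -28 ty -99 tz 1 rz -32.2
0.1 tx -36 ty -109 tz 1 rz -36.2
```

```bash
python3 -m creep '[{"rx":0,"ry":0,"rz":-5,"tx":-1,"ty":-15,"tz":0,"hand":0.4},{"rx":0,"ry":0,"rz":-9,"tx":-2,"ty":-30,"tz":0,"hand":0.4},{"rx":0,"ry":0,"rz":-14,"tx":-5,"ty":-44,"tz":0,"hand":0.4},{"rx":0,"ry":0,"rz":-18,"tx":-9,"ty":-59,"tz":0,"hand":0.4}]'
python3 -m creep '[{"rx":0,"ry":0,"rz":-5,"tx":-2,"ty":-14,"tz":0,"hand":0.4},{"rx":0,"ry":0,"rz":-9,"tx":-4,"ty":-29,"tz":0,"hand":0.4},{"rx":0,"ry":0,"rz":-14,"tx":-7,"ty":-43,"tz":0,"hand":0.4}]'
python3 -c "
from post import *
arc([.05,.1,.15,.2,.25,.3,.35,.4])"
```

```text
clock: 10.0
position: [0.4881, -0.0046, 0.0787]
tool_rot: [3.14, 0.001, 2.748]
force: [5.3, 2.0, -0.3]
grip_width: 0.0257
clock: 10.3
position: [0.4778, -0.0471, 0.0787]
tool_rot: [3.141, 0.001, 2.992]
force: [2.9, 2.9, -1.1]
grip_width: 0.0255
now [ 0.4778 -0.0471  0.0787] psi 2.992 (np.float64(0.1842), np.float64(2.994), 'handle', np.float64(0.032)) F [ 2.9  2.9 -1.1] w 0.0255 t 10.3
0.05 tx 1 ty -3 tz 1 rz -1.1
0.1 tx 0 ty -13 tz 1 rz -4.0
0.15 tx -1 ty -22 tz 1 rz -6.8
0.2 tx -2 ty -31 tz 1 rz -9.7
0.25 tx -4 ty -40 tz 1 rz -12.6
0.3 tx -6 ty -49 tz 1 rz -15.4
0.35 tx -9 ty -58 tz 1 rz -18.3
0.4 tx -12 ty -67 tz 1 rz -21.2
```

```bash
cat > ft.py <<'E'
from post import *
s=bot.observe();p=s["position"];r=rep(p);a=r[1]
t=np.array([-np.sin(a),np.cos(a)]);u=np.array([np.cos(a),np.sin(a)])
print("h",r[3],"r",r[0],"tan resist %.2f rad %.2f"%(-s["force"][:2]@t,s["force"][:2]@u),"t",s["clock"])
E
python3 -m creep '[{"rx":0,"ry":0,"rz":-3,"tx":0,"ty":-9,"tz":0,"hand":0.4},{"rx":0,"ry":0,"rz":-6,"tx":-1,"ty":-18,"tz":0,"hand":0.4}]'; python3 ft.py
python3 -m creep '[{"rx":0,"ry":0,"rz":-2,"tx":0,"ty":-7,"tz":0,"hand":0.4},{"rx":0,"ry":0,"rz":-4,"tx":-1,"ty":-13,"tz":0,"hand":0.4}]'; python3 ft.py
python3 - <<'E'
from post import *
f=viewer.grab_frame('scene');crop(f,140,150,310,310,4,'pics/s11.png')
f=viewer.grab_frame('top');crop(f,170,100,350,260,4,'pics/t11.png')
arc([.25,.3,.35,.4])
E
```

```text
clock: 10.5
position: [0.4762, -0.0651, 0.0787]
tool_rot: [3.141, 0.002, 3.096]
force: [2.5, 4.4, -0.4]
grip_width: 0.0256
h 0.13 r 0.184 tan resist 4.56 rad -2.26 t 10.5
clock: 10.7
position: [0.4762, -0.078, 0.0786]
tool_rot: [3.141, 0.001, -3.119]
force: [-1.9, 4.3, 2.0]
grip_width: 0.0259
h 0.201 r 0.1838 tan resist 4.37 rad 1.82 t 10.7
now [ 0.4762 -0.0785  0.0785] psi 3.163 (np.float64(0.1839), np.float64(3.165), 'handle', np.float64(0.203)) F [-0.2  0.8 -0.4] w 0.0256 t 10.8
0.25 tx 1 ty -9 tz 0 rz -2.8
0.3 tx 0 ty -18 tz 0 rz -5.7
0.35 tx -1 ty -27 tz 0 rz -8.5
0.4 tx -3 ty -36 tz 0 rz -11.4
```

View pics/s11.png

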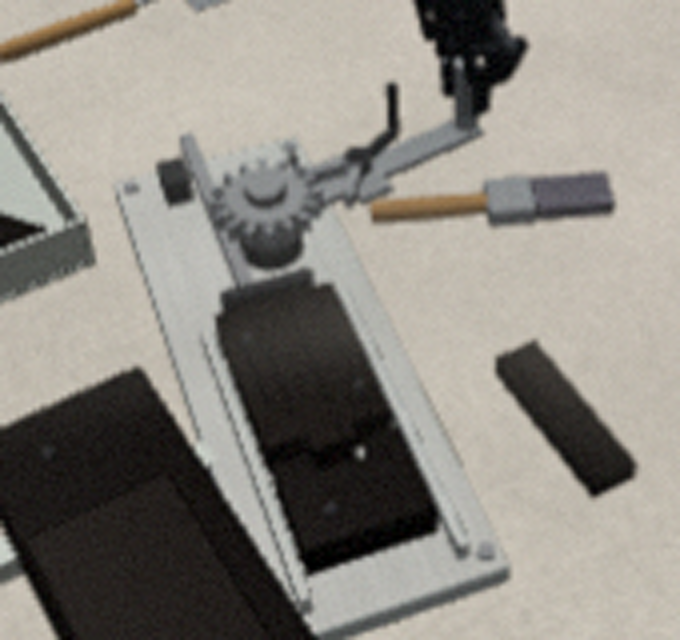

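View pics/t11.png

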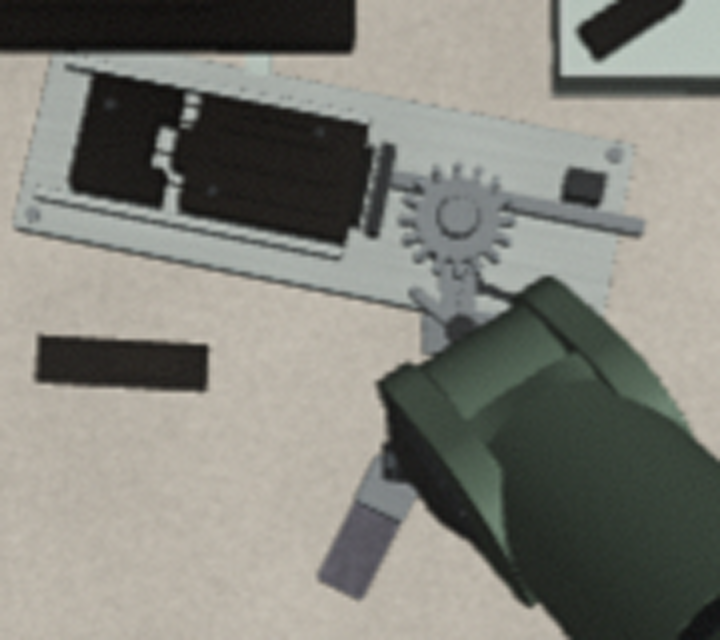

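```bash
python3 -m creep '[{"rx":0,"ry":0,"rz":-3,"tx":1,"ty":-9,"tz":0,"hand":0.4},{"rx":0,"ry":0,"rz":-6,"tx":0,"ty":-18,"tz":0,"hand":0.4},{"rx":0,"ry":0,"rz":-8,"tx":-1,"ty":-27,"tz":0,"hand":0.4}]'; python3 ft.py
python3 -m creep '[{"rx":0,"ry":0,"rz":-2,"tx":-1,"ty":-6,"tz":0,"hand":0.4},{"rx":0,"ry":0,"rz":-4,"tx":-2,"ty":-12,"tz":0,"hand":0.4}]'; python3 ft.py
python3 -c "
from post import *
arc([.45,.5,.53])"
```

```text
clock: 11.1
position: [0.478, -0.1043, 0.0786]
tool_rot: [3.141, 0.001, -2.979]
force: [0.6, 4.5, 2.1]
grip_width: 0.0255
h 0.344 r 0.1845 tan resist 4.31 rad -1.37 t 11.1
clock: 11.3
position: [0.4811, -0.1161, 0.0783]
tool_rot: [3.141, -0.001, -2.91]
force: [-3.9, 4.7, 1.8]
grip_width: 0.0256
h 0.41 r 0.1837 tan resist 5.46 rad 2.68 t 11.3
now [ 0.4811 -0.1161  0.0783] psi 3.373 (np.float64(0.1837), np.float64(3.372), 'handle', np.float64(0.41)) F [-3.9  4.7  1.8] w 0.0256 t 11.3
0.45 tx 1 ty -7 tz 0 rz -2.2
0.5 tx 1 ty -17 tz 0 rz -5.1
0.53 tx -0 ty -22 tz 0 rz -6.8
```

```bash
python3 -m creep '[{"rx":0,"ry":0,"rz":-1,"tx":0,"ty":-3,"tz":0,"hand":0.4}]'; python3 ft.py
python3 - <<'E'
from post import *
f=viewer.grab_frame('top');crop(f,170,100,280,180,6,'pics/t12.png')
f=viewer.grab_frame('scene');crop(f,180,200,270,300,6,'pics/s12.png')
E
python3 ft.py
```

```text
clock: 11.4
position: [0.482, -0.1191, 0.0783]
tool_rot: [3.141, -0.0, -2.893]
force: [-2.7, 4.0, 2.0]
grip_width: 0.0257
h 0.427 r 0.1836 tan resist 4.51 rad 1.67 t 11.4
h 0.428 r 0.1835 tan resist 1.46 rad 1.49 t 11.5
```

View pics/s12.png

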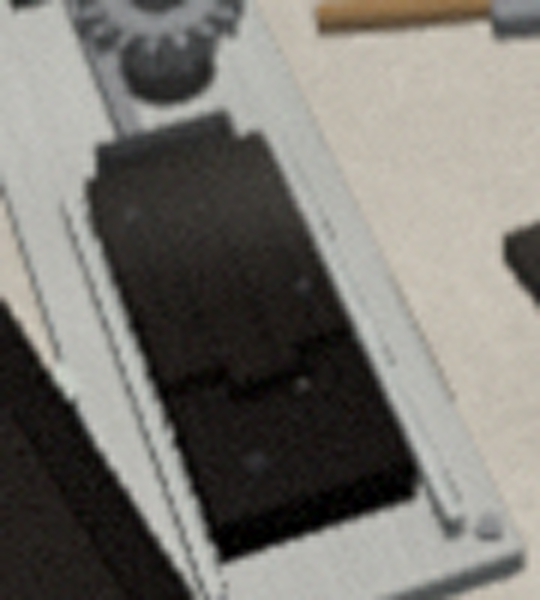

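View pics/t12.png

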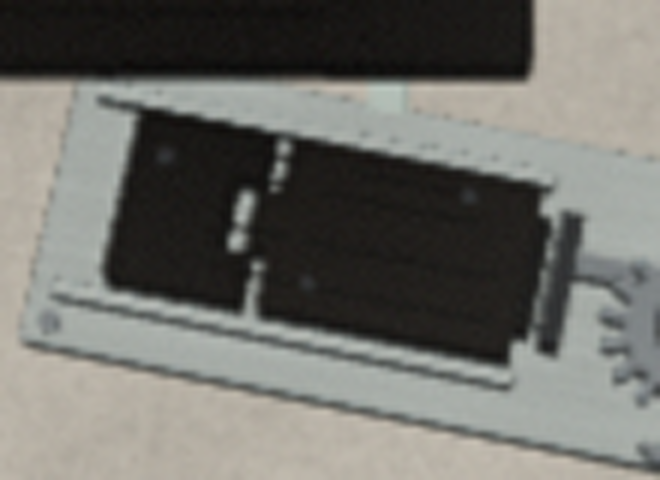

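```bash
python3 -m creep '[{"rx":0,"ry":0,"rz":-2,"tx":1,"ty":-7,"tz":0,"hand":0.4},{"rx":0,"ry":0,"rz":-4,"tx":0,"ty":-13,"tz":0,"hand":0.4},{"rx":0,"ry":0,"rz":-5,"tx":0,"ty":-18,"tz":0,"hand":0.4}]'; python3 ft.py
python3 -c "
from post import *
arc([.4,.3,.2,.1,0,-.1,-.2,-.3])"
```

```text
clock: 11.8
position: [0.4869, -0.1362, 0.0784]
tool_rot: [3.141, 0.001, -2.806]
force: [1.0, 5.0, 0.0]
grip_width: 0.0254
h 0.524 r 0.1838 tan resist 4.35 rad -2.58 t 11.8
now [ 0.4869 -0.1362  0.0784] psi 3.477 (np.float64(0.1838), np.float64(3.486), 'handle', np.float64(0.524)) F [1. 5. 0.] w 0.0254 t 11.8
0.4 tx -0 ty 23 tz 0 rz 6.6
0.3 tx -3 ty 41 tz 0 rz 12.4
0.2 tx -8 ty 59 tz 0 rz 18.1
0.1 tx -15 ty 76 tz 0 rz 23.8
0 tx -23 ty 93 tz 0 rz 29.6
-0.1 tx -33 ty 108 tz 0 rz 35.3
-0.2 tx -44 ty 123 tz 0 rz 41.0
-0.3 tx -57 ty 136 tz 0 rz 46.7
```

```bash
python3 -m creep '[{"rx":0,"ry":0,"rz":7,"tx":0,"ty":23,"tz":0,"hand":0.4},{"rx":0,"ry":0,"rz":12,"tx":-3,"ty":41,"tz":0,"hand":0.4},{"rx":0,"ry":0,"rz":18,"tx":-8,"ty":59,"tz":0,"hand":0.4},{"rx":0,"ry":0,"rz":24,"tx":-15,"ty":76,"tz":0,"hand":0.4},{"rx":0,"ry":0,"rz":30,"tx":-23,"ty":93,"tz":0,"hand":0.4},{"rx":0,"ry":0,"rz":35,"tx":-33,"ty":108,"tz":0,"hand":0.4},{"rx":0,"ry":0,"rz":38,"tx":-38,"ty":116,"tz":0,"hand":0.4},{"rx":0,"ry":0,"rz":38,"tx":-38,"ty":116,"tz":0,"hand":0.4}]'; python3 ft.py
python3 -c "
from post import *
arc([-.1,-.05,0,.05,.1,.15,.2])"
```

```text
clock: 12.6
position: [0.485, -0.0132, 0.0786]
tool_rot: [3.141, 0.001, 2.814]
force: [-0.7, -0.7, 0.1]
grip_width: 0.0256
h -0.155 r 0.1853 tan resist -0.88 rad 0.42 t 12.6
now [ 0.485  -0.0132  0.0786] psi 2.814 (np.float64(0.1853), np.float64(2.806), 'handle', np.float64(-0.155)) F [-0.7 -0.7  0.1] w 0.0256 t 12.6
-0.1 tx -1 ty -10 tz 1 rz -2.7
-0.05 tx -1 ty -19 tz 1 rz -5.6
0 tx -2 ty -29 tz 1 rz -8.5
0.05 tx -4 ty -38 tz 1 rz -11.3
0.1 tx -6 ty -47 tz 1 rz -14.2
0.15 tx -8 ty -56 tz 1 rz -17.1
0.2 tx -11 ty -64 tz 1 rz -19.9
```

```bash
python3 -m creep '[{"rx":0,"ry":0,"rz":-3,"tx":-1,"ty":-10,"tz":0,"hand":0.4},{"rx":0,"ry":0,"rz":-6,"tx":-1,"ty":-19,"tz":0,"hand":0.4},{"rx":0,"ry":0,"rz":-8,"tx":-2,"ty":-29,"tz":0,"hand":0.4},{"rx":0,"ry":0,"rz":-11,"tx":-4,"ty":-38,"tz":0,"hand":0.4},{"rx":0,"ry":0,"rz":-14,"tx":-6,"ty":-47,"tz":0,"hand":0.4}]'; python3 ft.py
python3 -m creep '[{"rx":0,"ry":0,"rz":-2,"tx":0,"ty":-6,"tz":0,"hand":0.4}]'; python3 ft.py
python3 -m creep '[{"rx":0,"ry":0,"rz":-2,"tx":0,"ty":-6,"tz":0,"hand":0.4}]'; python3 ft.py
python3 -m creep '[{"rx":0,"ry":0,"rz":-2,"tx":0,"ty":-6,"tz":0,"hand":0.4}]'; python3 ft.py
python3 -c "
from post import *
arc([.15,.2,.25,.3])"
```

```text
clock: 13.1
position: [0.475, -0.062, 0.0784]
tool_rot: [-3.141, 0.001, 3.061]
force: [2.7, 1.8, -0.6]
grip_width: 0.0254
h 0.114 r 0.1854 tan resist 2.00 rad -2.60 t 13.1
clock: 13.2
position: [0.4747, -0.0679, 0.0784]
tool_rot: [3.141, 0.001, 3.095]
force: [2.5, 3.7, -1.7]
grip_width: 0.0257
h 0.146 r 0.1854 tan resist 3.83 rad -2.39 t 13.2
clock: 13.3
position: [0.4746, -0.0735, 0.0785]
tool_rot: [3.141, 0.001, 3.13]
force: [2.8, 4.3, -0.9]
grip_width: 0.0257
h 0.176 r 0.1854 tan resist 4.29 rad -2.83 t 13.3
clock: 13.4
position: [0.4745, -0.0794, 0.0785]
tool_rot: [3.141, 0.001, -3.118]
force: [3.3, 4.2, -0.3]
grip_width: 0.0253
h 0.208 r 0.1855 tan resist 4.08 rad -3.42 t 13.4
now [ 0.4745 -0.0794  0.0785] psi 3.165 (np.float64(0.1855), np.float64(3.17), 'handle', np.float64(0.208)) F [ 3.3  4.2 -0.3] w 0.0253 t 13.4
0.15 tx -1 ty 11 tz 0 rz 3.1
0.2 tx -1 ty 1 tz 0 rz 0.2
0.25 tx -1 ty -8 tz 0 rz -2.7
0.3 tx -1 ty -17 tz 0 rz -5.5
```

```bash
R(){ python3 ft.py; }
python3 -m creep '[{"rx":0,"ry":0,"rz":-1,"tx":0,"ty":-3,"tz":0,"hand":0.4}]'|head -0; R
python3 -m creep '[{"rx":0,"ry":0,"rz":-1,"tx":0,"ty":-3,"tz":0,"hand":0.4}]'|head -0; R
python3 -m creep '[{"rx":0,"ry":0,"rz":-1,"tx":0,"ty":-3,"tz":0,"hand":0.4}]'|head -0; R
python3 -m creep '[{"rx":0,"ry":0,"rz":-1,"tx":0,"ty":-3,"tz":0,"hand":0.4}]'|head -0; R
python3 -c "
from post import *
f=viewer.grab_frame('top');crop(f,170,100,280,180,6,'pics/t13.png')
"
```

```text
h 0.225 r 0.1857 tan resist 4.48 rad -3.10 t 13.5
h 0.239 r 0.1858 tan resist 3.43 rad -2.44 t 13.6
h 0.254 r 0.1859 tan resist 3.53 rad -3.58 t 13.7
h 0.27 r 0.1859 tan resist 4.77 rad -3.35 t 13.8Exception ignored on flushing sys.stdout:
BrokenPipeError: [Errno 32] Broken pipe
Exception ignored on flushing sys.stdout:
BrokenPipeError: [Errno 32] Broken pipe
Exception ignored on flushing sys.stdout:
BrokenPipeError: [Errno 32] Broken pipe
Exception ignored on flushing sys.stdout:
BrokenPipeError: [Errno 32] Broken pipe
```

View pics/t13.png

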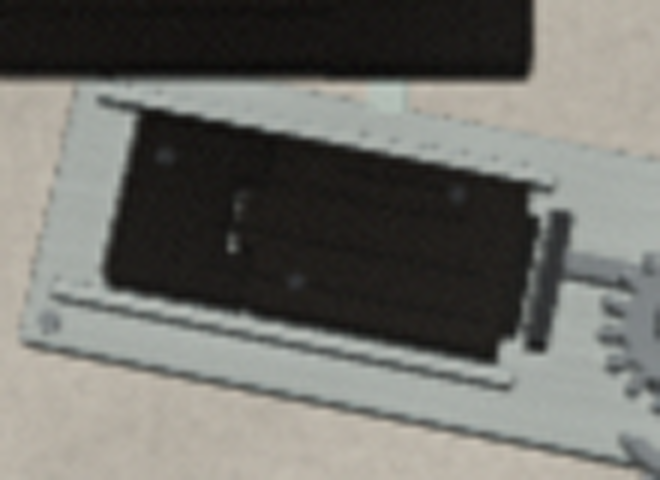

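```bash
R(){ python3 ft.py; }
python3 -m creep '[{"rx":0,"ry":0,"rz":-1,"tx":0,"ty":-3,"tz":0,"hand":0.4}]'|tail -1; R
python3 -m creep '[{"rx":0,"ry":0,"rz":-1,"tx":0,"ty":-3,"tz":0,"hand":0.4}]'|tail -1; R
```

```text
grip_width: 0.0257
h 0.285 r 0.1861 tan resist 4.71 rad -2.36 t 13.95
grip_width: 0.0258
h 0.302 r 0.186 tan resist 4.13 rad -3.10 t 14.05
```

```bash
python3 -m creep '[{"rx":0,"ry":0,"rz":-1,"tx":0,"ty":-3,"tz":0,"hand":0.4}]'|tail -1; python3 ft.py
```

```text
grip_width: 0.0261
h 0.318 r 0.1861 tan resist 3.97 rad -2.98 t 14.15
```

```bash
python3 -m creep '[{"rx":0,"ry":0,"rz":-1,"tx":0,"ty":-3,"tz":0,"hand":0.4}]'|tail -1; python3 ft.py
python3 -m creep '[{"rx":0,"ry":0,"rz":-1,"tx":-1,"ty":-3,"tz":0,"hand":0.4}]'|tail -1; python3 ft.py
python3 -c "
from post import *
f=viewer.grab_frame('top');crop(f,170,100,280,180,6,'pics/t14.png')
"
```

```text
grip_width: 0.0257
h 0.335 r 0.1862 tan resist 3.98 rad -3.40 t 14.25
grip_width: 0.0254
h 0.352 r 0.1858 tan resist 4.91 rad 2.67 t 14.35
```

View pics/t14.png

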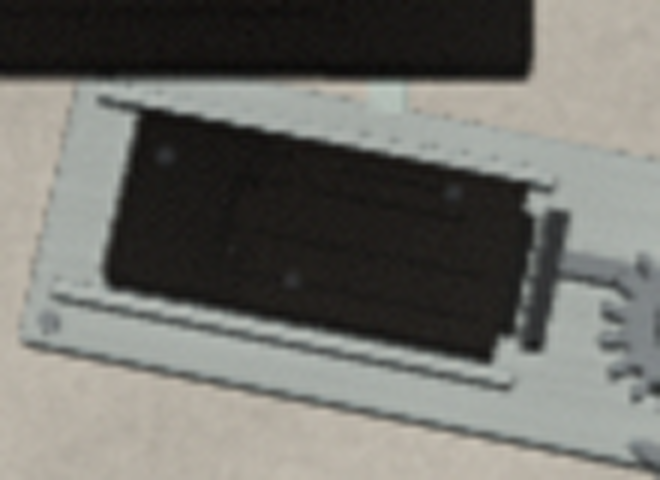

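```bash
python3 -m creep '[{"rx":0,"ry":0,"rz":-1,"tx":0,"ty":-3,"tz":0,"hand":0.4}]'|tail -1; python3 ft.py
```

```text
grip_width: 0.0256
h 0.366 r 0.1857 tan resist 4.58 rad 1.36 t 14.5
```

```bash
python3 -m creep '[{"rx":0,"ry":0,"rz":-1,"tx":0,"ty":-3,"tz":0,"hand":0.4}]'|tail -1; python3 ft.py
```

```text
grip_width: 0.0257
h 0.383 r 0.1856 tan resist 4.43 rad 1.33 t 14.6
```

```bash
python3 -m creep '[{"rx":0,"ry":0,"rz":-1,"tx":0,"ty":-3,"tz":0,"hand":0.4}]'|tail -1; python3 ft.py
```

```text
grip_width: 0.0256
h 0.4 r 0.1855 tan resist 3.90 rad 1.61 t 14.7
```

```bash
python3 -m creep '[{"rx":0,"ry":0,"rz":-1,"tx":0,"ty":-3,"tz":0,"hand":0.4}]'|tail -1; python3 ft.py
python3 -c "
from post import *
f=viewer.grab_frame('top');crop(f,170,100,280,180,6,'pics/t15.png')
f=viewer.grab_frame('scene');crop(f,180,200,270,300,6,'pics/s15.png')
"; python3 ft.py
```

```text
grip_width: 0.0257
h 0.416 r 0.1854 tan resist 4.37 rad 1.28 t 14.8
h 0.418 r 0.1854 tan resist 2.65 rad 1.57 t 14.9
```

View pics/t15.png

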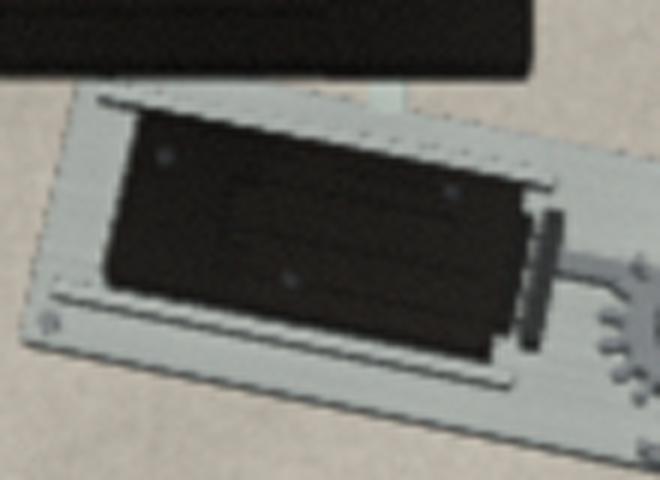

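View pics/s15.png

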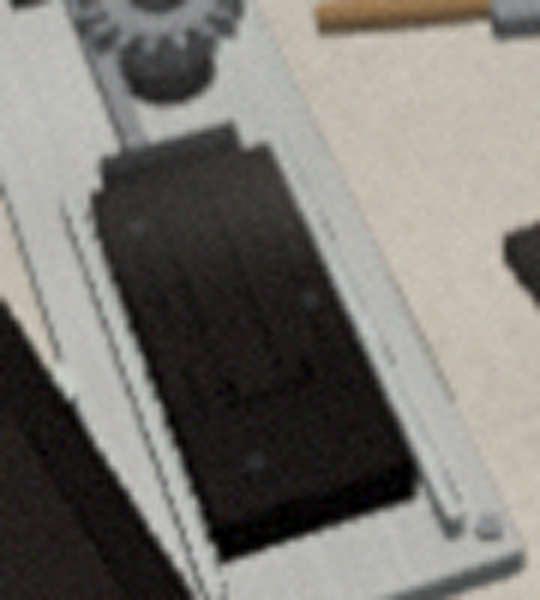

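```bash
python3 -m creep '[{"rx":0,"ry":0,"rz":-1,"tx":0,"ty":-3,"tz":0,"hand":0.4}]'|tail -1; python3 ft.py
```

```text
grip_width: 0.0256
h 0.43 r 0.1853 tan resist 5.45 rad 1.46 t 15.0
```

```bash
python3 -m creep '[{"rx":0,"ry":0,"rz":-1,"tx":0,"ty":-3,"tz":0,"hand":0.4}]'|tail -1; python3 ft.py
```

```text
grip_width: 0.0258
h 0.447 r 0.1852 tan resist 6.21 rad 0.49 t 15.1
```

```bash
python3 -m creep '[{"rx":0,"ry":0,"rz":0,"tx":0,"ty":0,"tz":0,"hand":0.4}]'|tail -1; python3 ft.py; python3 -m creep '[{"rx":0,"ry":0,"rz":0,"tx":0,"ty":0,"tz":0,"hand":0.4}]'|tail -1; python3 ft.py;  python3 -m creep '[{"rx":0,"ry":0,"rz":0,"tx":0,"ty":0,"tz":0,"hand":0.4}]'|tail -1; python3 ft.py
```

```text
grip_width: 0.0256
h 0.449 r 0.1852 tan resist 2.91 rad 1.13 t 15.2
grip_width: 0.0258
h 0.448 r 0.1852 tan resist 3.08 rad 1.05 t 15.3
grip_width: 0.0258
h 0.448 r 0.1851 tan resist 3.10 rad 1.96 t 15.4
```

```bash
python3 -m creep '[{"rx":0,"ry":0,"rz":-1,"tx":0,"ty":-3,"tz":0,"hand":0.4}]'|tail -1; python3 ft.py
```

```text
grip_width: 0.0254
h 0.461 r 0.185 tan resist 6.47 rad 1.03 t 15.5
```

```bash
python3 -m creep '[{"rx":0,"ry":0,"rz":0,"tx":0,"ty":0,"tz":0,"hand":0.4}]'|tail -1; python3 ft.py; python3 -m creep '[{"rx":0,"ry":0,"rz":0,"tx":0,"ty":0,"tz":0,"hand":0.4}]'|tail -1; python3 ft.py
```

```text
grip_width: 0.0254
h 0.464 r 0.185 tan resist 4.49 rad 0.66 t 15.6
grip_width: 0.0258
h 0.464 r 0.185 tan resist 4.05 rad 1.64 t 15.7
```

```bash
python3 -m creep '[{"rx":0,"ry":0,"rz":0,"tx":0,"ty":1,"tz":0,"hand":0.4},{"rx":0,"ry":0,"rz":0,"tx":0,"ty":2,"tz":0,"hand":0.4}]'|tail -1; python3 ft.py; python3 -m creep '[{"rx":0,"ry":0,"rz":0,"tx":0,"ty":1,"tz":0,"hand":0.4},{"rx":0,"ry":0,"rz":0,"tx":0,"ty":2,"tz":0,"hand":0.4}]'|tail -1; python3 ft.py
```

```text
grip_width: 0.0259
h 0.453 r 0.1849 tan resist 2.24 rad -0.33 t 15.9
grip_width: 0.0256
h 0.443 r 0.185 tan resist 0.34 rad -0.65 t 16.1
```

```bash
python3 -m creep '[{"rx":0,"ry":0,"rz":0,"tx":0,"ty":0,"tz":0,"hand":0.1},{"rx":0,"ry":0,"rz":0,"tx":0,"ty":0,"tz":0,"hand":-0.2},{"rx":0,"ry":0,"rz":0,"tx":0,"ty":0,"tz":0,"hand":-0.3},{"rx":0,"ry":0,"rz":0,"tx":0,"ty":-1,"tz":-20,"hand":-0.3},{"rx":0,"ry":0,"rz":0,"tx":0,"ty":-1,"tz":-60,"hand":-0.3},{"rx":0,"ry":0,"rz":0,"tx":0,"ty":-1,"tz":-100,"hand":-0.3},{"rx":0,"ry":0,"rz":0,"tx":0,"ty":-1,"tz":-130,"hand":-0.3},{"rx":0,"ry":0,"rz":0,"tx":0,"ty":-1,"tz":-130,"hand":-0.3}]'
python3 - <<'E'
from post import *
f=viewer.grab_frame('top');crop(f,170,100,350,260,4,'pics/t16.png')
f=viewer.grab_frame('scene');crop(f,140,150,310,310,4,'pics/s16.png')
s=bot.observe();f=viewer.grab_frame('wrist');cv2.imwrite('pics/w16.png',f['pixels']);print(s['position'],s['force'])
a=.44+np.pi+BED
for h in (.40,.42,.44,.46,.48):
    a=h+np.pi+BED; print(h,proj([[*(SP+.185*np.array([np.cos(a),np.sin(a)])),.125]],f,s))
E
```

```text
clock: 16.9
position: [0.483, -0.1234, 0.2117]
tool_rot: [-3.138, 0.004, -2.842]
force: [0.2, -1.3, -0.5]
grip_width: 0.0556
[ 0.48145774 -0.12359687  0.20855624] [ 0.377033   -0.12802399 -0.50141595]
0.4 [[267.39322441 200.48457982]]
0.42 [[263.0735087 200.1941313]]
0.44 [[258.74606874 199.98664406]]
0.46 [[254.41378034 199.86229961]]
0.48 [[250.07952589 199.82120216]]
```

View pics/t16.png

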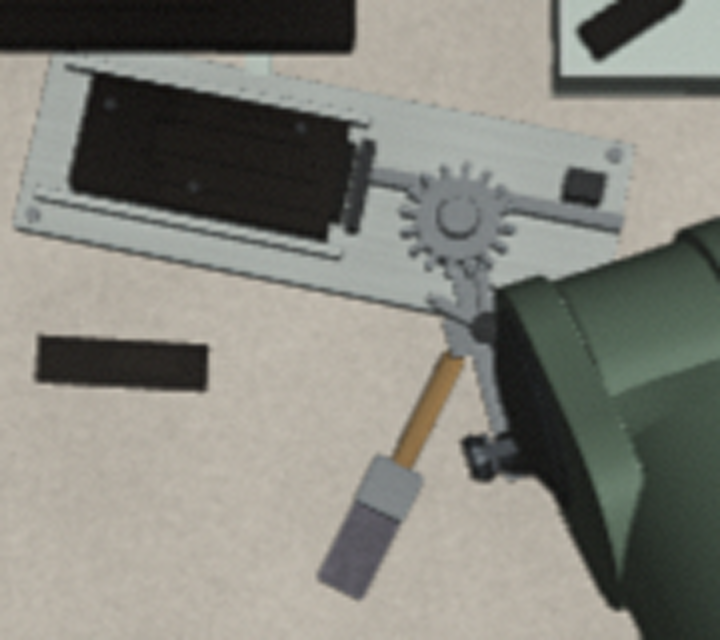

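View pics/s16.png

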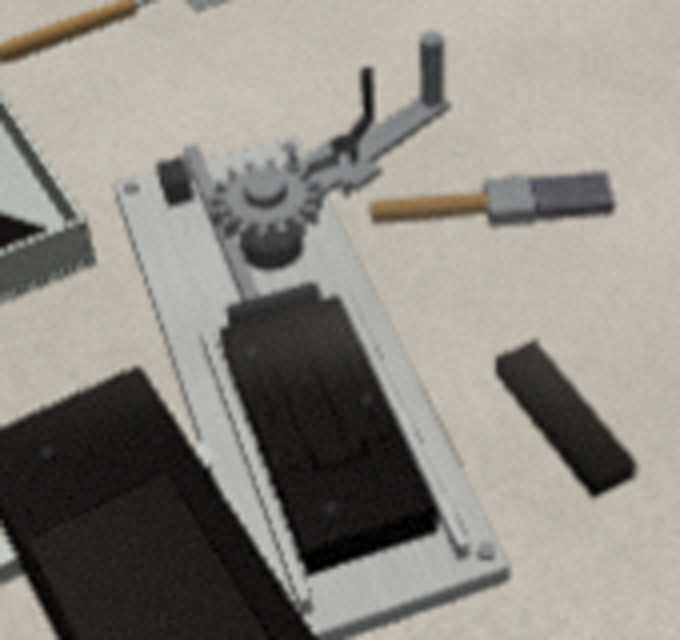

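View pics/w16.png

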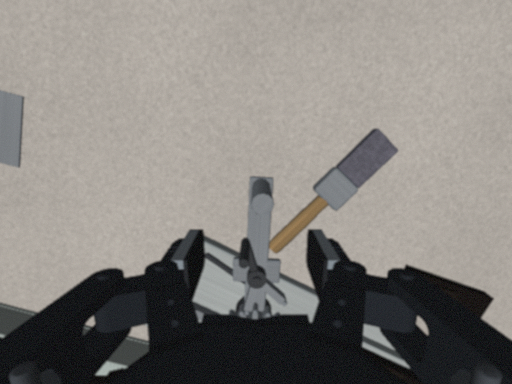

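```bash
cat > drift.py <<'E'
from post import *
import sys
fs=[]
for i in range(6):
    s=bot.observe(); f=viewer.grab_frame('wrist'); g=cv2.cvtColor(f['pixels'],cv2.COLOR_BGR2GRAY).astype(np.float32); fs.append(g)
m=np.mean(fs,0); t=viewer.grab_frame('top'); tg=cv2.cvtColor(t['pixels'],cv2.COLOR_BGR2GRAY).astype(np.float32)
np.save(sys.argv[1],m); print(s['clock'],s['position'])
if len(sys.argv)>2:
    r=np.load(sys.argv[2]); w=lambda a:a[175:225,240:285]
    print("post",cv2.phaseCorrelate(w(r),w(m)), "brush",cv2.phaseCorrelate(r[130:210,310:400],m[130:210,310:400]))
E
python3 drift.py d0.npy
python3 -m creep '[{"rx":0,"ry":0,"rz":0,"tx":0,"ty":0,"tz":0,"hand":-0.3},{"rx":0,"ry":0,"rz":0,"tx":0,"ty":0,"tz":0,"hand":-0.3},{"rx":0,"ry":0,"rz":0,"tx":0,"ty":0,"tz":0,"hand":-0.3},{"rx":0,"ry":0,"rz":0,"tx":0,"ty":0,"tz":0,"hand":-0.3},{"rx":0,"ry":0,"rz":0,"tx":0,"ty":0,"tz":0,"hand":-0.3},{"rx":0,"ry":0,"rz":0,"tx":0,"ty":0,"tz":0,"hand":-0.3},{"rx":0,"ry":0,"rz":0,"tx":0,"ty":0,"tz":0,"hand":-0.3},{"rx":0,"ry":0,"rz":0,"tx":0,"ty":0,"tz":0,"hand":-0.3}]' |head -1
python3 -m creep '[{"rx":0,"ry":0,"rz":0,"tx":0,"ty":0,"tz":0,"hand":-0.3},{"rx":0,"ry":0,"rz":0,"tx":0,"ty":0,"tz":0,"hand":-0.3},{"rx":0,"ry":0,"rz":0,"tx":0,"ty":0,"tz":0,"hand":-0.3},{"rx":0,"ry":0,"rz":0,"tx":0,"ty":0,"tz":0,"hand":-0.3},{"rx":0,"ry":0,"rz":0,"tx":0,"ty":0,"tz":0,"hand":-0.3},{"rx":0,"ry":0,"rz":0,"tx":0,"ty":0,"tz":0,"hand":-0.3},{"rx":0,"ry":0,"rz":0,"tx":0,"ty":0,"tz":0,"hand":-0.3},{"rx":0,"ry":0,"rz":0,"tx":0,"ty":0,"tz":0,"hand":-0.3}]' |head -1
python3 drift.py d1.npy d0.npy
```

```text
17.3 [ 0.48118891 -0.12300118  0.20765135]
clock: 18.2
clock: 19.0
19.25 [ 0.48145219 -0.12314819  0.20830035]
post ((0.7520267903109854, -0.6334982672183465), 1.0311229621039497) brush ((0.050919078641314286, -0.44366090794909496), 0.9625938386387295)
```

```bash
python3 -m creep '[{"rx":0,"ry":0,"rz":0,"tx":0,"ty":3,"tz":40,"hand":-0.3},{"rx":0,"ry":0,"rz":0,"tx":0,"ty":4,"tz":80,"hand":-0.3},{"rx":0,"ry":0,"rz":0,"tx":0,"ty":4,"tz":115,"hand":-0.3},{"rx":0,"ry":0,"rz":0,"tx":0,"ty":4,"tz":130,"hand":-0.3},{"rx":0,"ry":0,"rz":0,"tx":0,"ty":4,"tz":130,"hand":0.3},{"rx":0,"ry":0,"rz":0,"tx":0,"ty":4,"tz":130,"hand":0.4},{"rx":0,"ry":0,"rz":0,"tx":0,"ty":4,"tz":130,"hand":0.4}]';python3 ft.py; python3 drift.py d2.npy; python3 ft.py
```

```text
clock: 20.05
position: [0.4811, -0.1196, 0.0798]
tool_rot: [-3.14, 0.002, -2.842]
force: [-0.1, -0.4, 0.1]
grip_width: 0.0254
h 0.428 r 0.1845 tan resist -0.33 rad 0.20 t 20.05
20.3 [ 0.4804819  -0.11959997  0.07889608]
h 0.427 r 0.1853 tan resist -0.56 rad -0.36 t 20.4
```

```bash
python3 -m creep '[{"rx":0,"ry":0,"rz":0,"tx":0,"ty":-2,"tz":0,"hand":0.4}]'|tail -1; python3 ft.py; python3 -m creep '[{"rx":0,"ry":0,"rz":0,"tx":0,"ty":-2,"tz":0,"hand":0.4}]'|tail -1; python3 ft.py
```

```text
grip_width: 0.0256
h 0.436 r 0.1852 tan resist 2.87 rad 1.97 t 20.5
grip_width: 0.026
h 0.446 r 0.1853 tan resist 4.76 rad 2.12 t 20.6
```

```bash
python3 -m creep '[{"rx":0,"ry":0,"rz":0,"tx":0,"ty":-2,"tz":0,"hand":0.4}]'|tail -1; python3 ft.py
```

```text
grip_width: 0.0256
h 0.457 r 0.1853 tan resist 5.76 rad 1.97 t 20.7
```

```bash
python3 -m creep '[{"rx":0,"ry":0,"rz":0,"tx":0,"ty":-2,"tz":0,"hand":0.4}]'|tail -1; python3 ft.py
```

```text
grip_width: 0.0257
h 0.467 r 0.1853 tan resist 7.02 rad 3.14 t 20.8
```

```bash
python3 -m creep '[{"rx":0,"ry":0,"rz":-1,"tx":0,"ty":-2,"tz":0,"hand":0.4}]'|tail -1; python3 ft.py
```

```text
grip_width: 0.0257
h 0.477 r 0.1852 tan resist 6.19 rad 1.78 t 20.9
```

```bash
python3 -m creep '[{"rx":0,"ry":0,"rz":0,"tx":0,"ty":0,"tz":0,"hand":0.4}]'|tail -1; python3 ft.py;python3 -m creep '[{"rx":0,"ry":0,"rz":0,"tx":0,"ty":0,"tz":0,"hand":0.4}]'|tail -1; python3 ft.py
```

```text
grip_width: 0.0257
h 0.479 r 0.1852 tan resist 4.67 rad 1.92 t 21.0
grip_width: 0.0254
h 0.479 r 0.1852 tan resist 4.07 rad 1.78 t 21.1
```

```bash
python3 -m creep '[{"rx":0,"ry":0,"rz":0,"tx":0,"ty":0,"tz":0,"hand":-0.4},{"rx":0,"ry":0,"rz":0,"tx":0,"ty":0,"tz":0,"hand":-0.4},{"rx":0,"ry":0,"rz":0,"tx":0,"ty":-2,"tz":0,"hand":-0.4},{"rx":0,"ry":0,"rz":0,"tx":0,"ty":-2,"tz":-35,"hand":-0.4},{"rx":0,"ry":0,"rz":0,"tx":0,"ty":-2,"tz":-80,"hand":-0.4},{"rx":0,"ry":0,"rz":0,"tx":0,"ty":-2,"tz":-120,"hand":-0.4},{"rx":0,"ry":0,"rz":0,"tx":0,"ty":-2,"tz":-120,"hand":-0.4}]'
python3 - <<'E'
from post import *
s=bot.observe();f=viewer.grab_frame('wrist');cv2.imwrite('pics/w20.png',f['pixels']);print(s['position'],s['force'])
for h in (.42,.44,.46,.48):
    a=h+np.pi+BED; print(h,proj([[*(SP+.185*np.array([np.cos(a),np.sin(a)])),.125]],f,s))
E
```

```text
clock: 21.8
position: [0.4859, -0.1312, 0.2027]
tool_rot: [-3.138, 0.005, -2.825]
force: [0.0, -0.7, -0.9]
grip_width: 0.0597
[ 0.48590558 -0.13117997  0.2026569 ] [ 0.01141679 -0.65959412 -0.86110291]
0.42 [[273.88087098 199.76061386]]
0.44 [[269.44223172 199.46894548]]
0.46 [[264.99557186 199.26251003]]
0.48 [[260.54390129 199.1414827 ]]
```

View pics/w20.png

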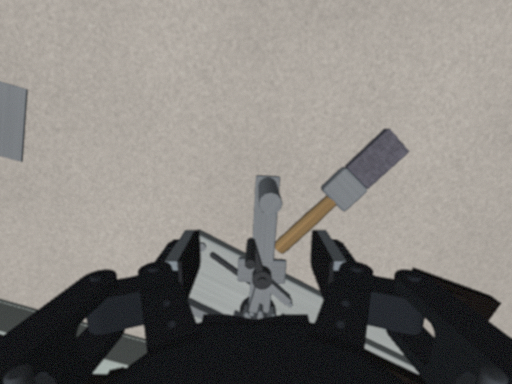

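```bash
python3 -c "
from workcell import bot
print(bot.job_done()); print(bot.observe()['clock'],bot.observe()['force'])"
```

```text
the job is handed in; nothing more can be done
None
the job is handed in; nothing more can be done
```

I flipped the direction lever, closed the joint with strokes of the ratchet handle, let go and handed the job in at about 22 s. No verdict came back, so the final pad pressure below is my estimate.

- **Lever:** I pushed the pin over with the shut fingers, and the force on the tool read about 7 N at its highest. The pin shows on the flipped side in every wrist and scene picture since.
- **Plank:** The top and scene pictures show the gap beside the tongue fully closed and the plank square.
- **Tightening:** I stopped when the post force rose from about 4.2 N to 6.5–7 N, roughly 20 N on the pad.
- **Let go:** The gripper was open and raised above the post, and no contact force showed in the last reading. The brush and offcut had not visibly moved; the spatula, dish, flask and jar I did not compare closely.

**Not certain:** After the first release the handle crept back about 0.03 rad, losing roughly 9 N of pad pressure. I re-gripped it, tightened slightly further (about 22–25 N) and released again. The last picture puts the handle near 0.44 rad, so I estimate about 12 N still on the pad, falling by about 0.5 N per second at the rate seen after the first release. That is above the 6 N needed, but the estimate rests on camera and force readings, and it could be a few newtons off.

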